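# Draw a cartridge from a deep well with the extraction key

## Task

Take the long extraction key from its holder and use it to draw the slotted cartridge out of the deep well in the grey distribution box: feel the crossbar down through the slot onto the sprung button, press it in gently, give a quarter turn anticlockwise to lock, and lift. Set the cartridge down gently and upright in the aluminium tray, unlock the key and stand it back in its holder, flange down on the slotted plate. Never force anything, never touch the cartridge with the fingers, and leave the plain plug, the connector, the carton and the transformer as they are.

Things in the scene. Friction and masses are not known exactly. Their poses are not given: they have to be found in the camera images.
- key: Extraction key, hanging upright in its holder, 0.14 kg. Origin: centre of the underside of its steel flange (46 mm in x, 32 mm in y, 6 mm thick); z up. Below the flange hangs a steel shaft of 7 mm diameter on the z axis, ending in a crossbar 24 mm (along key x) by 6 mm (y) by 6 mm high. The shaft's length is unknown: see key_grip.
- key_grip (a point): Middle of the key's black grip block (32 mm along key x, 16 mm along y, from 6 to 52 mm above the origin; this point is 30 mm above it): pinch it across y. The shaft is telescopic, held by friction (firm up to 50 N); each time it is set differently: the crossbar's lower face lies anywhere from 120 to 158 mm below the key's origin, and must be felt.
- holder: Fixed steel column, 65 x 60 mm, on a 110 mm square foot 12 mm thick, in which the key hangs. Origin: centre of the underside of the foot, on the table. Its top plate is 175 mm above the table, 10 mm thick, 70 x 60 mm.
- holder_seat (a point): Centre of the slot in the holder's top plate, level with the plate's upper face. The slot is 38 mm along the holder's x by 16 mm along its y, open below for 163 mm; the key hangs with its flange on the plate and its crossbar along the slot.
- box: Fixed grey distribution box, 100 mm (x) by 180 mm (y) by 130 mm high, origin at the centre of its underside. Two square wells, 46 x 46 mm inside, open at the top, their centres at y = +42 and -42 mm on the box's own y axis, floors 6 mm above the table. One holds the cartridge, the other the plug.
- cartridge: White plastic cartridge, 42 x 42 mm, 38 mm high, 0.13 to 0.26 kg, on a well's floor with 2 mm play all round. Origin: centre of its underside, z up. Its grey top plate (32 to 38 mm above the origin) has one central slot, 29 mm along its x by 10 mm along its y. In the cavity below (29 x 29 mm) a brass button 13 mm wide stands up to 25 mm above the origin, on a spring: 2 N/mm, 5 mm travel.
- cartridge_slot (a point): Centre of the slot, at plate top; axes as the cartridge. The crossbar, along x, passes to the button; pressed down 2 to 4.5 mm (4 to 9 N) it clears the ribs and turns 90 degrees anticlockwise (from above) to a stop; clockwise is blocked. Lifting then seats it between ribs 2.5 mm deep under the plate. Unlock, with the cartridge standing: press again, 90 degrees clockwise, lift.
- plug: Plain plug in the other well: white, 42 x 42 mm, 30 mm high with a round solid boss (30 mm wide, 8 mm high) and no slot on top. Origin: centre of its underside. Bystander.
- tray: Fixed open aluminium tray, 170 mm (x) by 140 mm (y), walls 26 mm high and 4 mm thick, flat floor 4 mm thick. Origin: centre of its underside.
- tray_in (a point): Centre of the tray's inner floor, 4 mm above the table.
- connector: Yellow and white cable connector lying on the table, about 140 mm long, 50 mm wide. Origin: under its middle. Bystander.
- carton: Plain yellow lamp carton, 110 x 60 x 60 mm. Origin: centre of its underside. Bystander.
- transformer: Small transformer on a brass foot, 110 x 75 x 58 mm. Origin: centre of its underside. Bystander.
There are look-alikes about, which are no part of the job. Leave any turquoise look-alike of the cartridge alone.

How it is judged:
By the outcome, as a careful person would: the job done as asked, in the order asked, and still so for the second after the job is handed in, with the robot touching nothing.
It also fails if it takes over 72 s, if anything falls off the work surface, if the arm or the gripper's body presses on something with over 40 N, if the wrist force passes 120 N, or if a joint passes its speed limit or range.

## Robot

A 6-joint arm with a two-finger parallel gripper is mounted at the origin on the work surface. World frame = base frame: x ahead of the robot, y to its left, z up, the work surface at z = 0. Lengths are in mm, angles in rad, forces in N, time in s.
With the tool pointing down it reaches from about 425 to 950 mm from the base axis. Payload 3.5 kg.
Tool frame: the origin (TCP) lies on the centre line of the jaws, within the pads' length; the fingertips stand 25 mm ahead of it and the grasp point (between the pads) lies 6 mm ahead of it; z points along the fingers, x is the direction in which the jaws open and shut, and the axes are right-handed (so a half turn about z gives the same grasp; the last joint's range is limited). The gripper opens to 85 mm and grips with 20 to 120 N. Pads are 22 mm wide; open, the fingers measure 114 mm over their backs; the gripper's body (76 mm by 85 mm) begins 54 mm behind the grasp point. The pads swing forward as they close: fully open they stand 13 mm farther back than shut.
Start: joints at [1.188, 0.286, 1.577, -0, 1.279, -0.15], TCP at [155.688, 656.786, 256.325] pointing down, gripper open.
Joint ranges: [-2.77, 2.77], [-0.9, 2.22], [0.21, 2.48], [-1.53, 4.67], [0.24, 2.81], [-2.84, 2.84]. Speed limits (rad/s): [2.79, 2.79, 3.14, 3.14, 3.14, 3.14].

## Interface

Orientations are given as a unit quaternion [x, y, z, w].
In Python, from rig import r gives the robot as it stands. The module is installed in compiled form; this text tells all that it offers.
- The arm moves only by the tool move_arm, never from a script. Its arguments are lists of equal length, an entry for each row: "dp": the shift along the tool's x, y, z each as a share of 12 cm, from -1 to 1, a list of three; "angular": the turn, a rotation vector about the tool's x, y, z each as a share of 5 degrees, from -1 to 1, a list of three; "fingers": the closure, from 0 (fully open) to 1 (shut). A call has exactly 10 rows; each row shifts and turns the pose as measured when the row begins, along the tool's axes as they then stand; what a row does not reach is not made up. A row lasts 1/8 s, in which the tool goes at most 62.5 mm and 10.7 degrees, less where a joint would pass 70% of its speed; a pose out of reach is approached as far as the arm can. A call with a number of a shift or a turn outside -1 to 1 is refused whole. A call with a gripper value outside its range is refused whole. The fingers move at their own pace and stop on an object; "force" is the grip in N (left out, the last holds). Time passes only in rows, so rows that do not move let the fingers close, or fill a call up. It gives the time, the measured TCP pose, the force and the opening at its end, in the units of the state.
- r.sense(): the state, without advancing time (a new reading comes with each control period).
- r.grab_frame(name): name is "scene" or "top"; returns the picture (420x560x3 uint8, red, green, blue); there is no depth.
- r.camera_info(name): a dict with "camera_matrix" (3x3 intrinsics, pixels), "k1" (the pictures are not rectified: a ray, as slopes to the right and down, at radius r is drawn at 1 + k1 r^2 times it, then the intrinsics apply), "camera_from_world" (4x4, takes a point from world to camera coordinates). Camera axes: x right, y down, z forward; pixel columns grow to the right and rows downward; lengths in mm; the calibration is good to about 2 mm. A picture is of the moment at which its call begins. camera_info takes no time and is no camera call.
- r.sign_off(): hands the job in, once; it reports no verdict.
The state is a dict: "t": time; "joint_positions": joint angles; "qvel": joint speeds; "joint_efforts": joint torques, N m; "tcp_pos": TCP position; "tcp_rot": TCP orientation; "force": force on the tool from outside, world axes, zero at the start; "wrist_torque": the same for the moment, N m; "finger_gap": finger opening in mm.
Only numpy, scipy, OpenCV 4.12 (cv2) and the standard library are available. Lean on these libraries where they do the work, as an engineer would, in place of code of your own. Each camera call takes 0.05 s, during which the arm holds its last target.

## Working session

There is one attempt and no reset: what is moved stays moved. The work goes in short steps, Python scripts to look and compute and a tool call to move; the robot and the scene stay as the last step left them, time stands still between calls to the robot, and variables do not carry over. Pictures are saved under pics/ and viewed, and the job is handed in when it is done.

Besides the shell and the picture viewer there is one more tool, called after "Request:" as name(argument=value, ...), one argument or row to a line, values as JSON. move_arm: Moves the arm, as the interface text tells. Its arguments: {"type":"object","properties":{"dp":{"type":"array","items":{"type":"array","items":{"type":"number","minimum":-1,"maximum":1}}},"angular":{"type":"array","items":{"type":"array","items":{"type":"number","minimum":-1,"maximum":1}}},"fingers":{"type":"array","items":{"type":"number"}},"force":{"type":"number"}},"required":["dp","angular","fingers"]}

```bash
mkdir -p pics; ls; python3 - <<'E'
from rig import r
import cv2,numpy as np
for n in("scene","top"):
    f=r.grab_frame(n); cv2.imwrite(f"pics/{n}0.png",f[:,:,::-1])
    i=r.camera_info(n); print(n,np.round(i["camera_matrix"],2).tolist(),i["k1"],np.round(i["camera_from_world"],4).tolist())
print(r.sense())
E
```

```text
pics
scene [[401.45, 0.0, 283.77], [0.0, 401.45, 214.01], [0.0, 0.0, 1.0]] -0.0540947694440782 [[0.2889, 0.9573, -0.0025, -166.3273], [0.6465, -0.197, -0.737, -245.5744], [-0.7061, 0.2113, -0.6759, 1222.3186], [0.0, 0.0, 0.0, 1.0]]
top [[429.85, 0.0, 277.59], [0.0, 429.85, 211.39], [0.0, 0.0, 1.0]] 0.01243612882475648 [[0.0096, -0.9999, -0.0126, -8.0148], [-0.9994, -0.0092, -0.0338, 546.2131], [0.0337, 0.0129, -0.9993, 1059.3458], [0.0, 0.0, 0.0, 1.0]]
{'t': 0.1, 'joint_positions': array([ 1.18800776e+00,  2.87126975e-01,  1.57803177e+00, -8.79417332e-06,
        1.27860657e+00, -1.49998562e-01]), 'qvel': array([ 0.0002418 , -0.00112635, -0.00327238, -0.00082635,  0.00048512,
        0.00122386]), 'joint_efforts': array([ 4.71110652e-04, -4.07299483e+01, -2.93697542e+01, -1.13403255e-04,
        3.38366168e-03,  9.08207056e-07]), 'tcp_pos': array([155.48517851, 656.29082698, 255.05153833]), 'tcp_rot': array([ 7.84439048e-01,  6.20204966e-01, -9.41186921e-04,  5.42492147e-04]), 'force': array([-0.61352217, -0.23699933,  0.93488457]), 'wrist_torque': array([-0.03014987, -0.03632259, -0.00875374]), 'finger_gap': 85.25258476570805}
```

View pics/scene0.png

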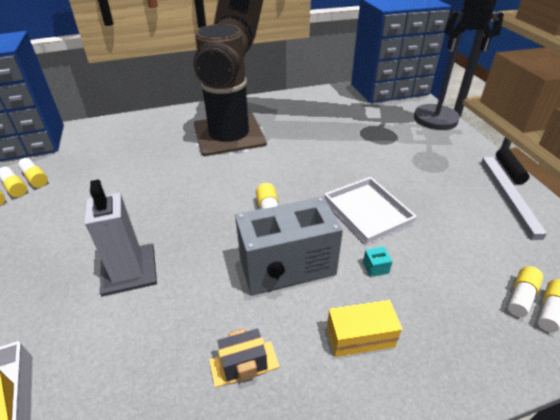

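View pics/top0.png

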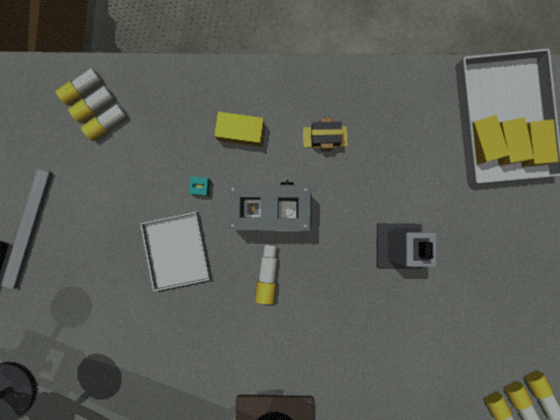

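```bash
python3 - <<'E'
import cv2
t=cv2.imread("pics/top0.png");s=cv2.imread("pics/scene0.png")
a=cv2.resize(t[175:240,220:325],None,fx=7,fy=7,interpolation=cv2.INTER_CUBIC); a=cv2.convertScaleAbs(a,alpha=1.5); cv2.imwrite("pics/c1.png",a)
a=cv2.resize(t[210:280,365:445],None,fx=8,fy=8,interpolation=cv2.INTER_CUBIC); a=cv2.convertScaleAbs(a,alpha=1.5); cv2.imwrite("pics/c2.png",a)
a=cv2.resize(s[170:300,80:180],None,fx=4.5,fy=4.5,interpolation=cv2.INTER_CUBIC); cv2.imwrite("pics/c3.png",a)
a=cv2.resize(s[190:300,220:360],None,fx=5,fy=5,interpolation=cv2.INTER_CUBIC); cv2.imwrite("pics/c4.png",a)
a=cv2.resize(t[205:300,130:220],None,fx=6,fy=6,interpolation=cv2.INTER_CUBIC); cv2.imwrite("pics/c5.png",a)
E
```

```text
(no output)
```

View pics/c1.png

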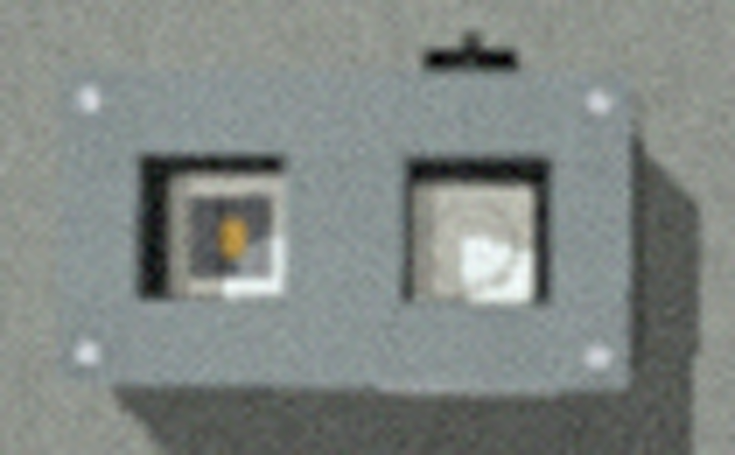

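View pics/c2.png

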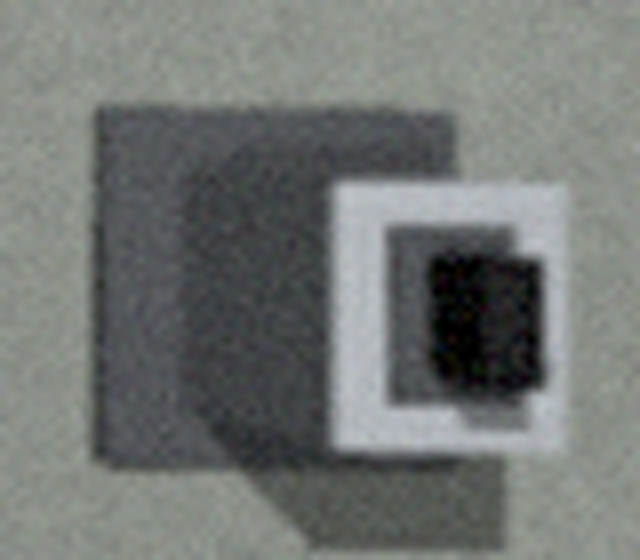

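View pics/c3.png

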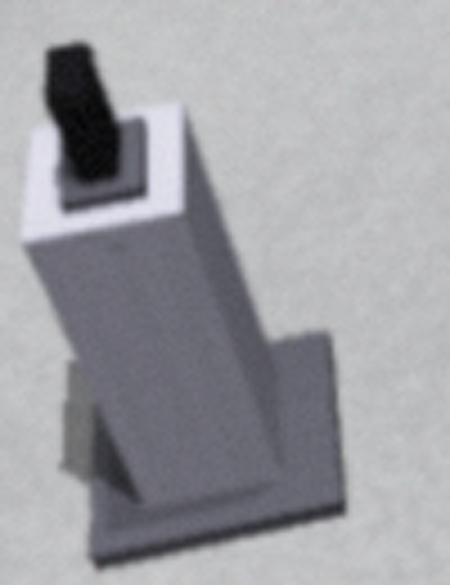

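View pics/c4.png

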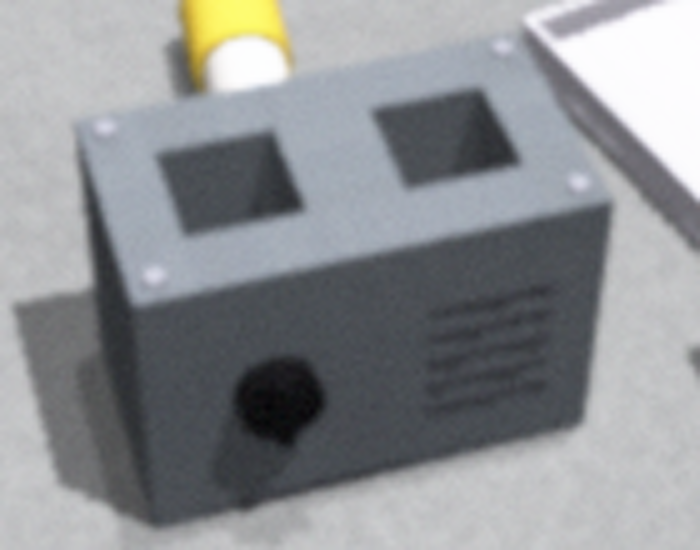

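View pics/c5.png

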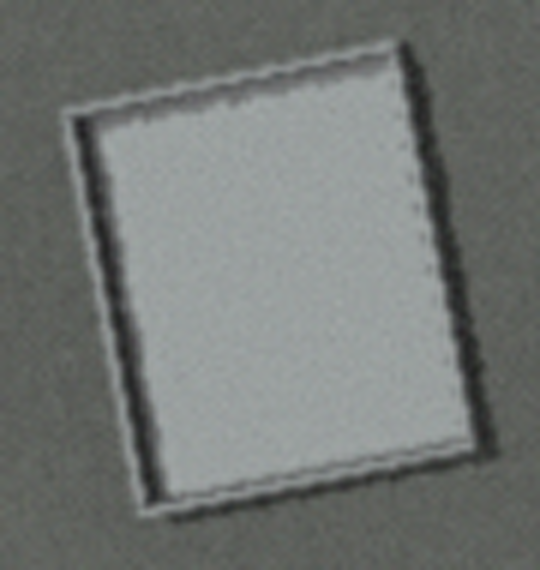

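```bash
cat > h.py <<'E'
import cv2,numpy as np
from rig import r
from scipy.optimize import minimize
def proj(n,P):
    i=r.camera_info(n);K=np.array(i["camera_matrix"]);T=np.array(i["camera_from_world"]);k=i["k1"]
    P=np.atleast_2d(P).astype(float);c=P@T[:3,:3].T+T[:3,3];s=c[:,:2]/c[:,2:]
    s=s*(1+k*(s**2).sum(1,keepdims=True));return s*[K[0,0],K[1,1]]+[K[0,2],K[1,2]]
def unproj(n,uv,z):
    f=lambda p:((proj(n,[p[0],p[1],z])[0]-uv)**2).sum()
    return minimize(f,[550,0],method="Nelder-Mead",options=dict(xatol=.01,fatol=1e-6,maxiter=2000)).x
def rect(cx,cy,a,b,z):
    c=[(cx-a/2,cy-b/2,z),(cx+a/2,cy-b/2,z),(cx+a/2,cy+b/2,z),(cx-a/2,cy+b/2,z)]
    return [(c[i],c[(i+1)%4]) for i in range(4)]
def samp(segs,n=40):
    t=np.linspace(.04,.96,n)[:,None];return [np.array(a)+(np.array(b)-np.array(a))*t for a,b in segs]
def place(P,p):
    c,s=np.cos(p[2]),np.sin(p[2]);return np.c_[p[0]+c*P[:,0]-s*P[:,1],p[1]+s*P[:,0]+c*P[:,1],P[:,2]]
def score(p,img,n,S):
    g=0
    for P in S:
        uv=proj(n,place(P,p));d=uv[-1]-uv[0];d=d/np.linalg.norm(d);nn=np.array([-d[1],d[0]])
        m=lambda q:cv2.remap(img,q[:,0].astype(np.float32)[:,None],q[:,1].astype(np.float32)[:,None],cv2.INTER_LINEAR)
        g+=np.linalg.norm((m(uv+nn)-m(uv-nn)).reshape(len(uv),-1).mean(0))
    return -g/len(S)
def load(f,s=.7):return cv2.GaussianBlur(cv2.imread(f).astype(np.float32),(0,0),s)
def fit(p0,ims,segs,rng=(8,8,.08)):
    S=samp(segs);f=lambda p:sum(score(p,im,n,S) for n,im in ims)
    g=[np.array(p0)+[a,b,c] for a in np.linspace(-rng[0],rng[0],9) for b in np.linspace(-rng[1],rng[1],9) for c in np.linspace(-rng[2],rng[2],5)]
    v=[f(q) for q in g];best=None
    for k in np.argsort(v)[:3]:
        q=g[k];o=minimize(f,q,method="Nelder-Mead",options=dict(initial_simplex=[q,q+[1,0,0],q+[0,1,0],q+[0,0,.02]],xatol=.02,fatol=1e-3))
        if best is None or o.fun<best.fun:best=o
    return best.x,best.fun
E
cat > m.py <<'E'
from h import *
t=("top",load("pics/top0.png"));s=("scene",load("pics/scene0.png"))
u=lambda x,y,z:unproj("top",np.array([x,y]),z)
print("box c",u(271,208,130),"holder",u(421,249.5,185),"foot",u(399,246,12),"tray",u(176,251,26),"con",u(266,275,20))
def multi(name,p0,segs,**k):
    for l,i in(("top",[t]),("scene",[s]),("both",[t,s])):
        x,f=fit(p0,i,segs,**k);print(name,l,np.round(x,2),round(f,1),flush=True)
b=u(271,208,130);multi("box",[*b,0],rect(0,0,100,180,130)+rect(0,42,46,46,130)+rect(0,-42,46,46,130))
h=u(421,249.5,185);multi("hold",[*h,0],rect(0,0,70,60,185))
multi("foot",[*h,0],rect(0,0,110,110,12))
multi("flange",[*h,0],rect(0,0,46,32,191))
y=u(176,251,26);multi("tray",[*y,0.15],rect(0,0,170,140,26),rng=(10,10,.1))
E
python3 m.py
```

```text
Traceback (most recent call last):
  File "m.py", line 4, in <module>
    print("box c",u(271,208,130),"holder",u(421,249.5,185),"foot",u(399,246,12),"tray",u(176,251,26),"con",u(266,275,20))
                                                                                       ~^^^^^^^^^^^^
  File "m.py", line 3, in <lambda>
    u=lambda x,y,z:unproj("top",np.array([x,y]),z)
                   ~~~~~~^^^^^^^^^^^^^^^^^^^^^^^^^
  File "h.py", line 10, in unproj
    return minimize(f,[550,0],method="Nelder-Mead",options=dict(xatol=.01,fatol=1e-6,maxiter=2000)).x
           ~~~~~~~~^^^^^^^^^^^^^^^^^^^^^^^^^^^^^^^^^^^^^^^^^^^^^^^^^^^^^^^^^^^^^^^^^^^^^^^^^^^^^^^^
  File "h.py", line 9, in <lambda>
    f=lambda p:((proj(n,[p[0],p[1],z])[0]-uv)**2).sum()
                 ~~~~^^^^^^^^^^^^^^^^^
  File "h.py", line 5, in proj
    i=r.camera_info(n);K=np.array(i["camera_matrix"]);T=np.array(i["camera_from_world"]);k=i["k1"]
ValueError: time passes only in moves, steps and waits
```

```bash
python3 - <<'E'
from rig import r
import pickle
pickle.dump({n:r.camera_info(n) for n in("top","scene")},open("cam.pkl","wb"))
print(r.sense()["t"])
E
sed -i 's/^from rig import r/import pickle;CI=pickle.load(open("\.\/cam.pkl","rb"))/; s/i=r.camera_info(n)/i=CI[n]/' h.py; python3 m.py
```

```text
0.1
box c [549.53654821  10.16136758] holder [ 464.55216737 -301.15792312] foot [ 463.68492502 -302.56174675] tray [4.4687500e+02 2.4953125e-01] con [389.80442778  23.85597207]
box top [5.5085e+02 1.5650e+01 1.0000e-02] -42.4
box scene [553.36  13.98  -0.  ] -87.2
box both [552.56  14.28  -0.  ] -123.9
hold top [ 465.5  -300.46   -0.  ] -63.9
hold scene [ 467.94 -302.08    0.  ] -55.2
hold both [ 465.68 -301.71    0.  ] -109.8
foot top [ 464.56 -301.21    0.  ] -34.1
foot scene [ 4.7608e+02 -3.0323e+02  1.0000e-02] -80.3
foot both [ 467.88 -302.74    0.  ] -80.9
flange top [ 466.31 -298.99   -0.  ] -62.9
flange scene [ 4.7162e+02 -3.0061e+02  5.0000e-02] -83.3
flange both [ 4.6698e+02 -3.0073e+02  7.0000e-02] -128.8
tray top [4.6055e+02 1.0090e+01 1.7000e-01] -14.3
tray scene [ 4.4324e+02  1.2000e+00 -1.0000e-01] -30.3
tray both [ 4.5587e+02 -1.1000e-01 -1.0000e-01] -35.3
```

```bash
python3 - <<'E'
s=open('h.py').read()
a=s.index("    f=lambda p:((proj");b=s.index("def rect")
s=s[:a]+"    from scipy.optimize import least_squares\n    return least_squares(lambda p:proj(n,[p[0],p[1],z])[0]-uv,[550,50]).x\n"+s[b:]
open('h.py','w').write(s)
E
cat > m2.py <<'E'
from h import *
t=("top",load("pics/top0.png"));s=("scene",load("pics/scene0.png"))
u=lambda x,y,z:unproj("top",np.array([x,y]),z)
def multi(name,p0,segs,**k):
    for l,i in(("top",[t]),("scene",[s]),("both",[t,s])):
        x,f=fit(p0,i,segs,**k);print(name,l,np.round(x,3),round(f,1),flush=True)
y=u(176,251,26);print(y);multi("tray",[*y,0.15],rect(0,0,170,140,26),rng=(10,10,.1))
for n,q,z in(("con",(266,275),25),("teal",(200,187),38),("carton",(240,128),60),("trans",(325,135),58)):print(n,u(*q,z))
im=cv2.imread("pics/top0.png")
c=im[192:222,236:266].astype(float);c=np.clip((c-c.min())/(c.max()-c.min()),0,1)**.6*255
c=cv2.resize(c.astype(np.uint8),None,fx=18,fy=18,interpolation=cv2.INTER_CUBIC)
def dr(P,col):
    q=(proj("top",P)-[236,192]+.5)*18-.5
    cv2.polylines(c,[np.round(q).astype(int)],True,col,1)
bx=np.array([550.85,15.65,.005])
for R,col in((rect(0,42,46,46,130),(0,255,0)),(rect(0,42,46,46,6),(255,0,0)),(rect(0,42,42,42,44),(0,0,255)),(rect(0,42,29,10,44),(255,0,255))):
    dr(place(np.array([a for a,b in R]),bx),col)
cv2.imwrite("pics/c6.png",c)
E
python3 m2.py
```

```text
[446.53953631 244.30226447]
tray top [4.46612e+02 2.49765e+02 2.13000e-01] -68.0
tray scene [4.53516e+02 2.44451e+02 2.12000e-01] -83.8
tray both [4.48274e+02 2.45158e+02 2.12000e-01] -134.2
con [390.37241322  23.66473366]
teal [602.80620148 185.69637869]
carton [742.6709691   88.00594669]
trans [ 727.70277487 -114.69629587]
```

View pics/c6.png

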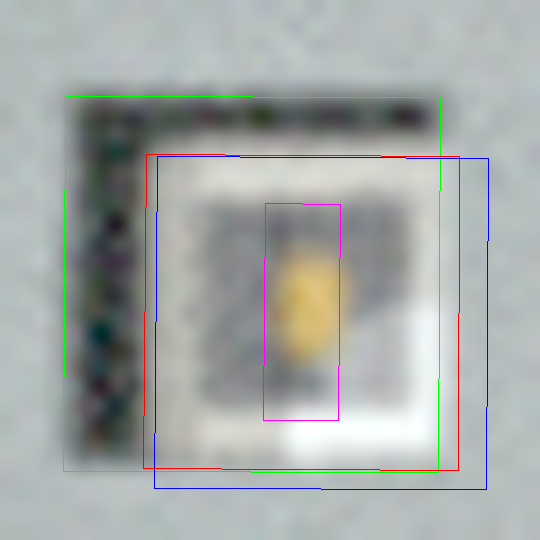

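Request:
move_arm(
  dp=[
    [-0.13, 0.43, -0.05],
    [-0.13, 0.43, -0.05],
    [-0.13, 0.43, -0.05],
    [-0.13, 0.43, -0.05],
    [-0.13, 0.43, -0.05],
    [-0.13, 0.43, -0.05],
    [-0.13, 0.43, -0.05],
    [-0.13, 0.43, -0.05],
    [-0.13, 0.43, -0.05],
    [-0.13, 0.43, -0.05],
  ],
  angular=[
    [0, 0, 1],
    [0, 0, 1],
    [0, 0, 1],
    [0, 0, 1],
    [0, 0, 1],
    [0, 0, 1],
    [0, 0, 1],
    [0, 0, 1],
    [0, 0, 1],
    [0, 0, 1],
  ],
  fingers=[0, 0, 0, 0, 0, 0, 0, 0, 0, 0],
  force=60,
)

```text
t: 1.35
tcp_pos: [473.4, 227.0, 310.7]
tcp_rot: [0.975, 0.22, -0.005, 0.004]
force: [0.7, -0.5, 0.2]
finger_gap: 85.2
```

Request:
move_arm(
  dp=[
    [0.01, 0.39, 0.01],
    [0.01, 0.39, 0.01],
    [0.01, 0.39, 0.01],
    [0.01, 0.39, 0.01],
    [0.01, 0.39, 0.01],
    [0.01, 0.39, 0.01],
    [0.01, 0.39, 0.01],
    [0.01, 0.39, 0.01],
    [0.01, 0.39, 0.01],
    [0.01, 0.39, 0.01],
  ],
  angular=[
    [0, 0, 1],
    [0, 0, 1],
    [0, 0, 1],
    [0, 0, 1],
    [0, 0, 1],
    [0, 0, 1],
    [0, 0, 1],
    [0, 0, 1],
    [0, 0, 1],
    [0, 0, 1],
  ],
  fingers=[0, 0, 0, 0, 0, 0, 0, 0, 0, 0],
)

```text
t: 2.6
tcp_pos: [499.9, -240.2, 297.7]
tcp_rot: [0.974, -0.228, -0.006, 0.005]
force: [0.6, -0.3, 0.7]
finger_gap: 85.3
```

```bash
cat > st.py <<'E'
from rig import r
import numpy as np,sys
from scipy.spatial.transform import Rotation as R
s=r.sense();q=R.from_quat(s["tcp_rot"]);M=q.as_matrix()
print("t",round(s["t"],2),"tcp",s["tcp_pos"].round(2),"psi",round(np.degrees(np.arctan2(M[1,0],M[0,0])),2),"z",M[:,2].round(4),"F",s["force"].round(2),"T",s["wrist_torque"].round(3),"gap",round(s["finger_gap"],1),"J",s["joint_positions"].round(3))
# optional target: x y z psi(deg) -> tool-frame delta in units
if len(sys.argv)>1:
    a=[float(v) for v in sys.argv[1:]]
    d=np.array(a[:3])-s["tcp_pos"];T=R.from_euler("z",a[3],degrees=True)*R.from_euler("x",180,degrees=True)
    rv=np.degrees((q.inv()*T).as_rotvec())
    print("tool dp/120:",(M.T@d/120).round(4),"rotvec/5:",(rv/5).round(3))
E
python3 st.py 466.5 -300.5 221 -90
```

```text
t 2.6 tcp [ 499.9  -240.25  297.74] psi -26.33 z [-0.0132 -0.0066 -0.9999] F [ 0.58 -0.25  0.7 ] T [ 0.026 -0.006 -0.016] gap 85.3 J [-0.626 -0.005  1.825 -0.013  1.328 -0.163]
tool dp/120: [-0.0211  0.5659  0.6464] rotvec/5: [ 0.177  0.016 12.735]
```

```bash
python3 - <<'E'
import numpy as np
for k in range(10):
    p=np.radians(-26.3-5*k);d=np.array([-3.34,-6.02]);print(round((d@[np.cos(p),np.sin(p)])/120,3),round((d@[np.sin(p),-np.cos(p)])/120,3))
E
```

```text
-0.003 0.057
0.002 0.057
0.007 0.057
0.012 0.056
0.017 0.055
0.022 0.053
0.026 0.051
0.031 0.049
0.035 0.046
0.039 0.042
```

Request:
move_arm(
  dp=[
    [-0.003, 0.057, 0.015],
    [0.002, 0.057, 0.015],
    [0.007, 0.057, 0.015],
    [0.012, 0.056, 0.015],
    [0.017, 0.055, 0.015],
    [0.022, 0.053, 0.015],
    [0.026, 0.051, 0.015],
    [0.031, 0.049, 0.015],
    [0.035, 0.046, 0.015],
    [0.039, 0.042, 0.015],
  ],
  angular=[
    [0.02, 0, 1],
    [0.02, 0, 1],
    [0.02, 0, 1],
    [0.02, 0, 1],
    [0.02, 0, 1],
    [0.02, 0, 1],
    [0.02, 0, 1],
    [0.02, 0, 1],
    [0.02, 0, 1],
    [0.02, 0, 1],
  ],
  fingers=[0, 0, 0, 0, 0, 0, 0, 0, 0, 0],
)

```text
t: 3.85
tcp_pos: [459.7, -303.3, 272.7]
tcp_rot: [0.775, -0.632, -0.007, -0.002]
force: [0.2, 1.1, -0.5]
finger_gap: 85.4
```

```bash
python3 st.py 466.5 -300.5 221 -90
```

```text
t 3.85 tcp [ 459.73 -303.31  272.69] psi -78.4 z [-0.0088  0.0117 -0.9999] F [ 0.23  1.07 -0.46] T [-0.015 -0.003  0.002] gap 85.4 J [-0.768  0.006  1.86   0.002  1.29   0.599]
tool dp/120: [-0.0059 -0.0627  0.4305] rotvec/5: [0.087 0.144 2.321]
```

Request:
move_arm(
  dp=[
    [0, -0.021, 0],
    [0, -0.021, 0],
    [0, -0.021, 0],
    [0, 0, 0.06],
    [0, 0, 0.06],
    [0, 0, 0.06],
    [0, 0, 0.06],
    [0, 0, 0.06],
    [0, 0, 0.06],
    [0, 0, 0],
  ],
  angular=[
    [0.03, 0.05, 0.77],
    [0.03, 0.05, 0.77],
    [0.03, 0.05, 0.77],
    [0, 0, 0],
    [0, 0, 0],
    [0, 0, 0],
    [0, 0, 0],
    [0, 0, 0],
    [0, 0, 0],
    [0, 0, 0],
  ],
  fingers=[0, 0, 0, 0, 0, 0, 0, 0, 0, 0],
)

```text
t: 5.1
tcp_pos: [464.8, -301.1, 221.8]
tcp_rot: [-0.705, 0.709, 0.004, -0.0]
force: [-0.3, 0.7, -0.5]
finger_gap: 85.5
```

```bash
python3 st.py 466.5 -300.5 221 -90; python3 - <<'E'
from rig import r
import cv2
for n in("scene","top"): cv2.imwrite(f"pics/{n}1.png",r.grab_frame(n)[:,:,::-1])
s=cv2.imread("pics/scene1.png");t=cv2.imread("pics/top1.png")
a=cv2.resize(s[100:260,50:210],(560,560),interpolation=cv2.INTER_CUBIC);cv2.imwrite("pics/d1.png",a)
E
```

```text
t 5.1 tcp [ 464.84 -301.12  221.77] psi -90.26 z [-0.0059  0.005  -1.    ] F [-0.35  0.71 -0.54] T [-0.003 -0.04  -0.017] gap 85.5 J [-0.758  0.055  1.905 -0.     1.189  0.818]
tool dp/120: [-0.0052 -0.0139  0.0063] rotvec/5: [ 0.068  0.057 -0.052]
```

View pics/d1.png

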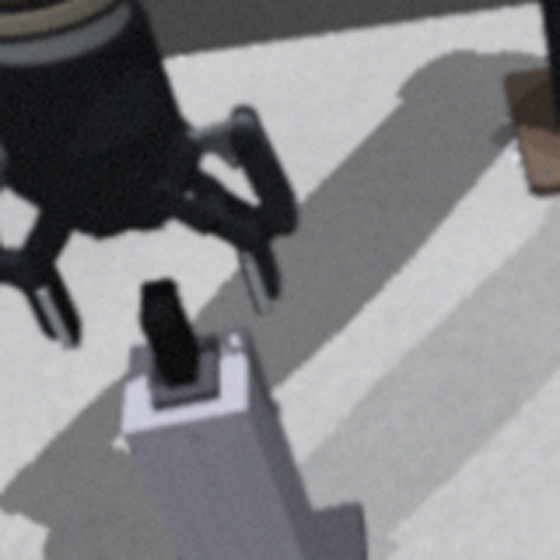

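View pics/top1.png

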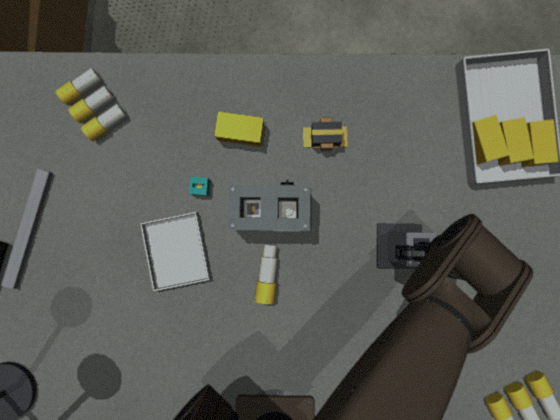

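```bash
python3 - <<'E'
from h import *
for z in(197,205,210):print(proj("scene",[464.8,-301.1,z]),proj("scene",[464.8,-301.1+42.5,z]),proj("scene",[464.8,-301.1-42.5,z]))
print((np.array([[70,343],[265,307]])+.5)/3.5-.5+[50,100])
E
```

```text
[[101.23475409 196.39778476]] [[125.95541221 191.85303222]] [[ 76.11992267 201.04015732]]
[[ 99.83942913 192.88371374]] [[124.75731434 188.33933556]] [[ 74.52284204 197.52814227]]
[[ 98.95752559 190.66035424]] [[124.00010566 186.11645067]] [[ 73.51339248 195.30587044]]
[[ 69.64285714 197.64285714]
 [125.35714286 187.35714286]]
```

Request:
move_arm(
  dp=[
    [0, -0.012, 0.005],
    [0, 0, 0],
    [0, 0, 0],
    [0, 0, 0],
    [0, 0, 0],
    [0, 0, 0],
    [0, 0, 0],
    [0, 0, 0],
    [0, 0, 0],
    [0, 0, 0],
  ],
  angular=[
    [0.06, 0.05, -0.05],
    [0, 0, 0],
    [0, 0, 0],
    [0, 0, 0],
    [0, 0, 0],
    [0, 0, 0],
    [0, 0, 0],
    [0, 0, 0],
    [0, 0, 0],
    [0, 0, 0],
  ],
  fingers=[0, 0, 1, 1, 1, 1, 1, 1, 1, 1],
  force=70,
)

```text
t: 6.45
tcp_pos: [467.3, -302.0, 223.6]
tcp_rot: [0.707, -0.707, 0.002, -0.0]
force: [0.5, -0.5, -0.2]
finger_gap: 15.2
```

```bash
python3 st.py 466.5 -300.5 221 -90; python3 - <<'E'
from rig import r
import cv2
for n in("scene",): cv2.imwrite(f"pics/{n}2.png",r.grab_frame(n)[:,:,::-1])
s=cv2.imread("pics/scene2.png")
a=cv2.resize(s[100:260,50:210],(560,560),interpolation=cv2.INTER_CUBIC);cv2.imwrite("pics/d2.png",a)
E
```

```text
t 6.45 tcp [ 467.28 -302.    223.62] psi -89.99 z [ 0.0029 -0.0028 -1.    ] F [ 0.48 -0.52 -0.2 ] T [ 0.03  -0.003 -0.014] gap 15.2 J [-0.756  0.053  1.904 -0.     1.181  0.815]
tool dp/120: [-0.0126  0.0066  0.0218] rotvec/5: [-0.033 -0.032  0.002]
```

View pics/d2.png

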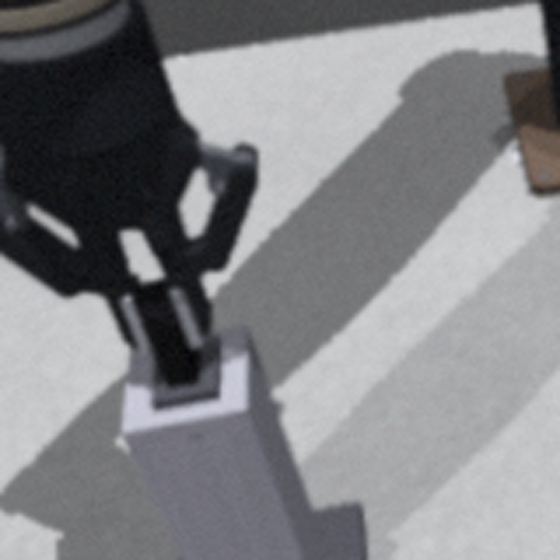

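Request:
move_arm(
  dp=[
    [0, 0, -0.03],
    [0, 0, -0.1],
    [0, 0, -0.18],
    [0, 0, -0.18],
    [0, 0, -0.18],
    [0, 0, -0.18],
    [0, 0, -0.18],
    [0, 0, -0.18],
    [0, 0, -0.18],
    [0, 0, -0.1],
  ],
  angular=[
    [-0.01, -0.01, 0],
    [0, 0, 0],
    [0, 0, 0],
    [0, 0, 0],
    [0, 0, 0],
    [0, 0, 0],
    [0, 0, 0],
    [0, 0, 0],
    [0, 0, 0],
    [0, 0, 0],
  ],
  fingers=[1, 1, 1, 1, 1, 1, 1, 1, 1, 1],
)

```text
t: 7.75
tcp_pos: [466.0, -300.6, 411.7]
tcp_rot: [0.707, -0.707, 0.001, -0.0]
force: [0.3, -0.6, -2.3]
finger_gap: 14.9
```

```bash
python3 st.py 552 57 392 -90; python3 - <<'E'
from rig import r
import cv2
for n in("scene",): cv2.imwrite(f"pics/{n}3.png",r.grab_frame(n)[:,:,::-1])
s=cv2.imread("pics/scene3.png")
a=cv2.resize(s[40:240,20:180],(560,700),interpolation=cv2.INTER_CUBIC)[:600];cv2.imwrite("pics/d3.png",a)
E
```

```text
t 7.75 tcp [ 466.04 -300.64  411.67] psi -89.98 z [ 0.0012 -0.001  -1.    ] F [ 0.31 -0.56 -2.32] T [-0.009 -0.038  0.009] gap 14.9 J [-0.756 -0.059  1.675  0.     1.524  0.815]
tool dp/120: [-2.9803 -0.7173  0.1617] rotvec/5: [-0.013 -0.012  0.004]
```

View pics/d3.png

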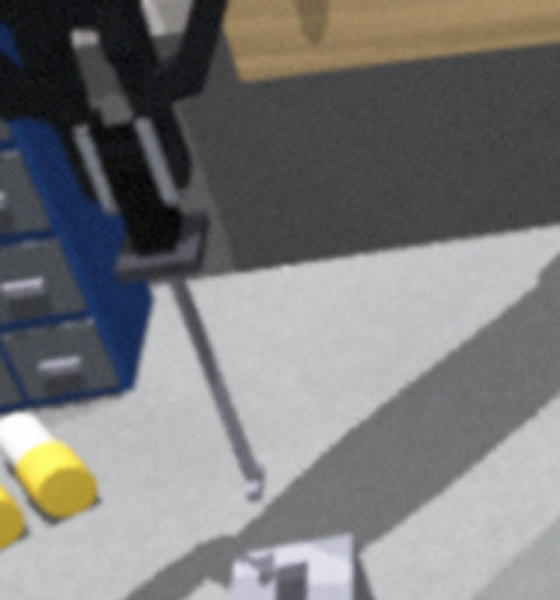

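```bash
cat > len.py <<'E'
from h import *
x,y,zo=466,-301,374.5
for L in range(110,165,6):print(L,proj("scene",[x,y,zo-L]).round(1))
im=cv2.imread("pics/scene3.png")
f=4.;x0,y0,x1,y1=50,70,125,200
c=cv2.resize(im[y0:y1,x0:x1],None,fx=f,fy=f,interpolation=cv2.INTER_CUBIC)
def dr(segs,col):
    for a,b in segs:
        q=(proj("scene",np.array([a,b])+[x,y,zo])-[x0,y0]+.5)*f-.5;q=np.round(q).astype(int)
        cv2.line(c,tuple(map(int,q[0])),tuple(map(int,q[1])),col,1)
dr(rect(0,0,46,32,0)+rect(0,0,46,32,6),(0,255,0))
for L,col in((120,(0,0,255)),(130,(255,0,0)),(140,(255,0,255))):dr(rect(0,0,24,6,-L),col)
cv2.imwrite("pics/d4.png",c)
E
python3 len.py
```

```text
110 [[ 88.8 165.4]]
116 [[ 90.  168.4]]
122 [[ 91.2 171.3]]
128 [[ 92.3 174.2]]
134 [[ 93.4 177. ]]
140 [[ 94.5 179.9]]
146 [[ 95.7 182.7]]
152 [[ 96.7 185.4]]
158 [[ 97.8 188.1]]
164 [[ 98.9 190.8]]
```

View pics/d4.png

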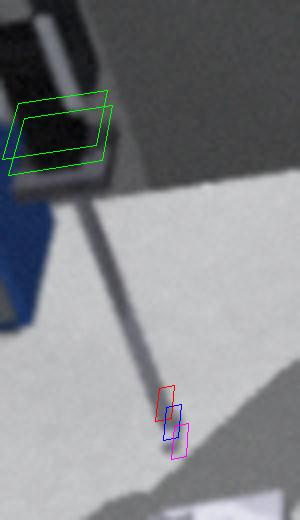

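```bash
cat > f3.py <<'E'
from h import *
def fit3(n,im,segs,p0,free,psi=0):
    S=samp(segs,30)
    def f(v):
        p=np.array(p0,float);p[free]=v
        return score([p[0],p[1],psi],im,n,[P+[0,0,p[2]] for P in S])
    import itertools
    best=min(((f(np.array(p0,float)[free]+d),tuple(d)) for d in itertools.product(np.linspace(-15,15,11),repeat=len(free))))
    q=np.array(p0,float)[free]+best[1]
    o=minimize(f,q,method="Nelder-Mead",options=dict(xatol=.02,fatol=1e-3));return o.x.round(2),round(o.fun,1)
fl=rect(0,0,46,32,0)[:1]+rect(0,0,46,32,0)[1:2]+[((23,16,0),(23,16,6)),((23,-16,0),(23,-16,6))]+[rect(0,0,46,32,6)[2]]+[rect(0,0,46,32,0)[2]]
pl=rect(0,0,70,60,185)
for im,z0 in(("pics/scene0.png",185),("pics/scene2.png",185),("pics/scene3.png",370)):
    I=load(im)
    print(im,"plate",fit3("scene",I,pl,(466,-301,0),[0,1]),"flange yz",fit3("scene",I,fl,(466,-301,z0),[1,2]),"xy",fit3("scene",I,fl,(466,-301,z0),[0,1]))
E
python3 f3.py
```

```text
pics/scene0.png plate (array([ 479.84, -302.01]), np.float64(-70.3)) flange yz (array([-303.52,  174.43]), np.float64(-132.8)) xy (array([ 478.71, -300.25]), np.float64(-135.0))
pics/scene2.png plate (array([ 480.04, -301.99]), np.float64(-46.3)) flange yz (array([-303.32,  174.4 ]), np.float64(-108.7)) xy (array([ 479.03, -299.99]), np.float64(-110.1))
pics/scene3.png plate (array([ 479.93, -302.03]), np.float64(-81.8)) flange yz (array([-309.81,  320.56]), np.float64(-70.6)) xy (array([ 553.14, -282.53]), np.float64(-41.8))
```

```bash
sed -i 's/zo=466,-301,374.5/zo=466,-301,364.2/; s/(120,(0,0,255)),(130,(255,0,0)),(140/(124,(0,0,255)),(130,(255,0,0)),(136/' len.py; python3 len.py; sed 's/,185)/,175)/; s/,191)/,181)/' m2.py >/dev/null; cat > m3.py <<'E'
from m2 import multi
from h import *
multi("hold",[466,-301,0],rect(0,0,70,60,175))
multi("flange",[466,-301,0],rect(0,0,46,32,181))
E
python3 m3.py | tail -6
```

```text
110 [[ 90.8 170.5]]
116 [[ 92.  173.4]]
122 [[ 93.1 176.2]]
128 [[ 94.2 179.1]]
134 [[ 95.3 181.9]]
140 [[ 96.4 184.6]]
146 [[ 97.5 187.4]]
152 [[ 98.6 190.1]]
158 [[ 99.7 192.8]]
164 [[100.7 195.4]]
hold top [ 4.64838e+02 -3.03331e+02 -1.00000e-03] -63.4
hold scene [ 4.67529e+02 -3.04784e+02  3.00000e-03] -71.5
hold both [ 4.65440e+02 -3.04696e+02  9.00000e-03] -123.3
flange top [ 4.65567e+02 -3.01994e+02 -1.00000e-03] -63.4
flange scene [ 4.74151e+02 -3.03024e+02  1.60000e-02] -118.8
flange both [ 4.75034e+02 -3.02975e+02  1.70000e-02] -147.1
```

View pics/d4.png

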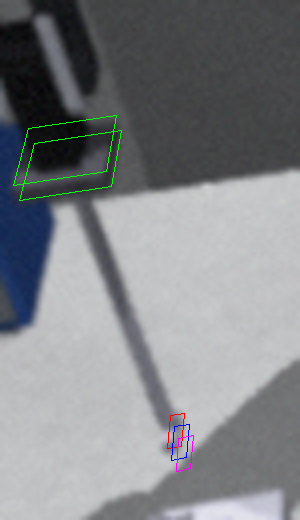

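```bash
cat > len2.py <<'E'
from h import *
im=cv2.imread("pics/scene3.png")
f=12.;x0,y0,x1,y1=75,150,115,195
c=cv2.resize(im[y0:y1,x0:x1],None,fx=f,fy=f,interpolation=cv2.INTER_CUBIC)
c=np.hstack([c,c.copy()])
def dr(segs,col):
    for a,b in segs:
        q=(proj("scene",np.array([a,b])+[466,-303,364.2])-[x0,y0]+.5)*f-.5;q=np.round(q).astype(int)
        cv2.line(c,tuple(map(int,q[0])),tuple(map(int,q[1])),col,1)
for L,col in((124,(0,0,255)),(130,(255,0,0)),(136,(255,0,255))):dr(rect(0,0,24,6,-L),col)
cv2.imwrite("pics/d5.png",cv2.resize(c,(800,450)))
E
python3 len2.py
```

View pics/d5.png

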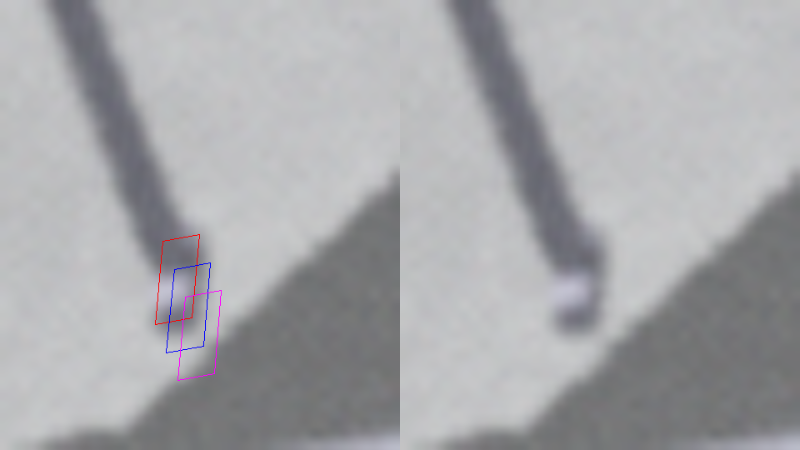

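```bash
cat > ov.py <<'E'
from h import *
im=cv2.imread("pics/top0.png")
f=14.;x0,y0,x1,y1=398,225,444,275
c=cv2.resize(im[y0:y1,x0:x1],None,fx=f,fy=f,interpolation=cv2.INTER_CUBIC)
c=cv2.convertScaleAbs(c,alpha=1.6)[:,:]
def dr(p,segs,col):
    for a,b in segs:
        q=(proj("top",place(np.array([a,b],float),p))-[x0,y0]+.5)*f-.5;q=np.round(q).astype(int)
        cv2.line(c,tuple(map(int,q[0])),tuple(map(int,q[1])),col,1)
dr((464.84,-303.3,0),rect(0,0,70,60,175),(0,255,0))
k=(465.6,-302,0)
dr(k,rect(0,0,46,32,181),(0,0,255));dr(k,rect(0,0,32,16,227),(255,0,0))
cv2.imwrite("pics/d6.png",c[:600])
E
python3 ov.py
```

```text
(no output)
```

View pics/d6.png

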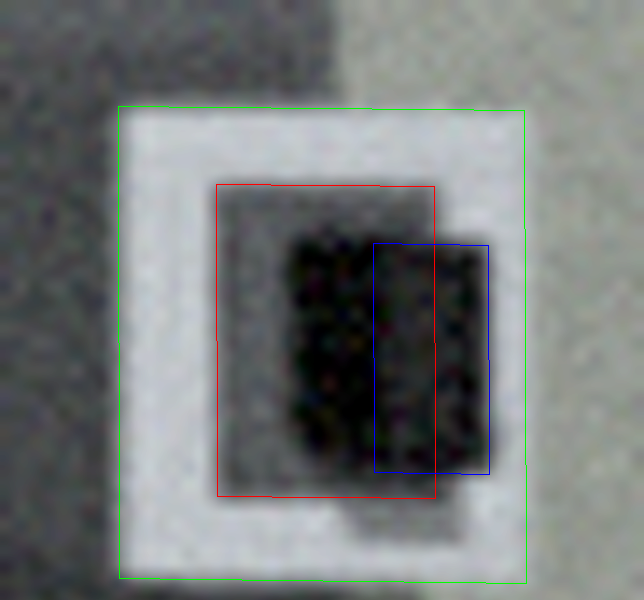

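```bash
cat > ov2.py <<'E'
from h import *
ims=[cv2.imread(f"pics/top{k}.png").astype(float) for k in(0,1)]
f=20.;x0,y0,x1,y1=238,193,264,221
out=[]
for im in ims:
    c=im[y0:y1,x0:x1];c=np.clip((c-c.min())/(c.max()-c.min()),0,1)**.6*255
    c=cv2.resize(c.astype(np.uint8),None,fx=f,fy=f,interpolation=cv2.INTER_CUBIC);raw=c.copy()
    def dr(p,segs,col):
        for a,b in segs:
            q=(proj("top",place(np.array([a,b],float),p))-[x0,y0]+.5)*f-.5;q=np.round(q).astype(int)
            cv2.line(c,tuple(map(int,q[0])),tuple(map(int,q[1])),col,1)
    k=(551.7,57,0)
    dr(k,rect(0,0,42,42,44),(0,0,255));dr(k,rect(0,0,29,10,44),(255,0,255));dr(k,rect(0,0,29,29,44),(255,0,0));dr(k,rect(0,0,13,13,31),(0,255,255))
    out.append(c)
cv2.imwrite("pics/d7.png",cv2.resize(np.hstack(out),(800,430)))
E
python3 ov2.py
```

```text
(no output)
```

View pics/d7.png

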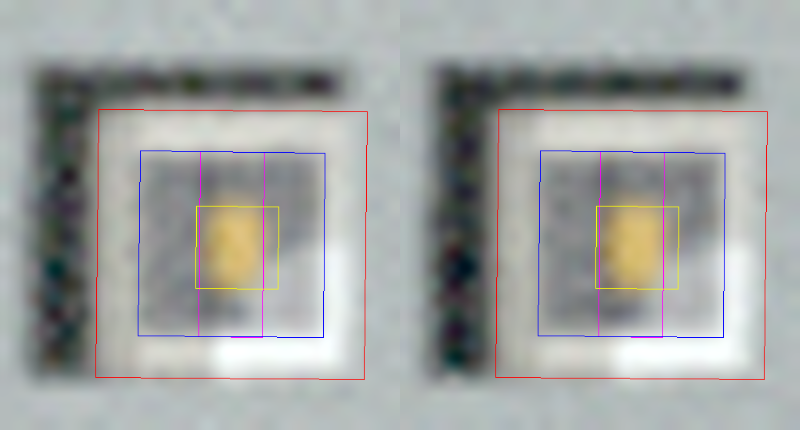

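Request:
move_arm(
  dp=[
    [-0.15, -0.036, 0.01],
    [-0.34, -0.082, 0.01],
    [-0.34, -0.082, 0.01],
    [-0.34, -0.082, 0.02],
    [-0.34, -0.082, 0.02],
    [-0.34, -0.082, 0.02],
    [-0.34, -0.082, 0.02],
    [-0.34, -0.082, 0.02],
    [-0.3, -0.07, 0.02],
    [-0.1, -0.02, 0.02],
  ],
  angular=[
    [0, 0, 0],
    [0, 0, 0],
    [0, 0, 0],
    [0, 0, 0],
    [0, 0, 0],
    [0, 0, 0],
    [0, 0, 0],
    [0, 0, 0],
    [0, 0, 0],
    [0, 0, 0],
  ],
  fingers=[1, 1, 1, 1, 1, 1, 1, 1, 1, 1],
)

```text
t: 9.05
tcp_pos: [547.2, 72.2, 380.1]
tcp_rot: [0.708, -0.706, -0.008, 0.002]
force: [-0.3, 0.1, -1.5]
finger_gap: 14.7
```

```bash
python3 st.py 552.9 58 320 -90
```

```text
t 9.05 tcp [547.18  72.19 380.13] psi -89.85 z [-0.0151  0.0083 -0.9999] F [-0.34  0.06 -1.48] T [-0.017 -0.015  0.015] gap 14.7 J [-0.056 -0.049  1.721  0.007  1.485  1.512]
tool dp/120: [ 0.1225 -0.0549  0.4993] rotvec/5: [0.172 0.096 0.031]
```

Request:
move_arm(
  dp=[
    [0.06, -0.03, 0],
    [0.06, -0.025, 0],
    [0, 0, 0.05],
    [0, 0, 0.1],
    [0, 0, 0.1],
    [0, 0, 0.1],
    [0, 0, 0.08],
    [0, 0, 0.02],
    [0, 0, 0],
    [0, 0, 0],
  ],
  angular=[
    [0.08, 0.05, 0.03],
    [0.08, 0.04, 0],
    [0, 0, 0],
    [0, 0, 0],
    [0, 0, 0],
    [0, 0, 0],
    [0, 0, 0],
    [0, 0, 0],
    [0, 0, 0],
    [0, 0, 0],
  ],
  fingers=[1, 1, 1, 1, 1, 1, 1, 1, 1, 1],
)

```text
t: 10.3
tcp_pos: [552.7, 54.2, 319.8]
tcp_rot: [-0.706, 0.708, 0.001, -0.002]
force: [0.4, 0.5, -1.7]
finger_gap: 14.6
```

```bash
python3 st.py 552.9 58 320 -90; python3 - <<'E'
from rig import r
import cv2
for n in("scene","top"):
    cv2.imwrite(f"pics/{n}4.png",r.grab_frame(n)[:,:,::-1]);print(r.sense()["tcp_pos"].round(2),r.sense()["tcp_rot"].round(4),r.sense()["force"].round(2))
s=cv2.imread("pics/scene4.png")
cv2.imwrite("pics/d8.png",cv2.resize(s[60:300,180:380],(500,600),interpolation=cv2.INTER_CUBIC))
E
python3 st.py 552.9 58 320 -90
```

```text
t 10.3 tcp [552.7   54.19 319.8 ] psi -90.19 z [-0.0046 -0.0014 -1.    ] F [ 0.45  0.47 -1.74] T [-0.037  0.015 -0.039] gap 14.6 J [-0.084 -0.019  1.799 -0.002  1.366  1.49 ]
tool dp/120: [-0.0318 -0.0016 -0.0017] rotvec/5: [ 0.053 -0.016 -0.038]
[552.75  54.19 319.94] [-0.7059  0.7083  0.001  -0.002 ] [ 0.13 -0.15 -1.35]
[552.73  54.18 319.96] [-0.7059  0.7083  0.0011 -0.002 ] [-0.08 -0.   -0.94]
t 10.4 tcp [552.73  54.18 319.96] psi -90.19 z [-0.0044 -0.0014 -1.    ] F [-0.08 -0.   -0.94] T [ 0.007 -0.014  0.001] gap 15.0 J [-0.084 -0.019  1.799 -0.002  1.366  1.49 ]
tool dp/120: [-0.0319 -0.0013 -0.0004] rotvec/5: [ 0.05  -0.016 -0.038]
```

View pics/d8.png

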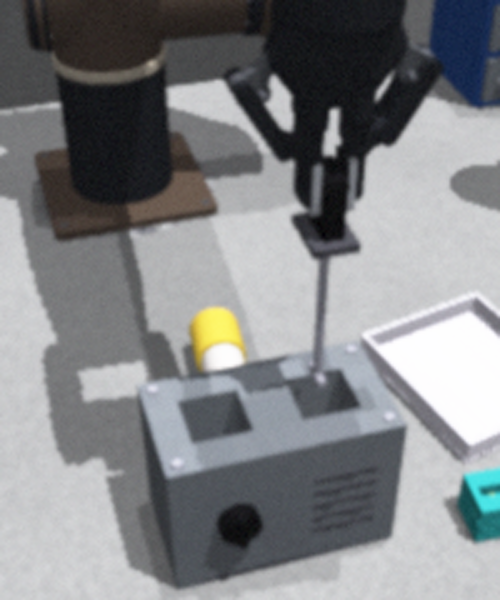

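```bash
cat > ov3.py <<'E'
from h import *
im=cv2.imread("pics/scene4.png")
f=5.;x0,y0,x1,y1=270,130,360,240
c=cv2.resize(im[y0:y1,x0:x1],None,fx=f,fy=f,interpolation=cv2.INTER_CUBIC);raw=c.copy()
def dr(p,segs,col):
    for a,b in segs:
        q=(proj("scene",place(np.array([a,b],float),p))-[x0,y0]+.5)*f-.5;q=np.round(q).astype(int)
        cv2.line(c,tuple(map(int,q[0])),tuple(map(int,q[1])),col,1)
k=(553.6,52.6,0);zo=320-48.6
dr(k,rect(0,0,46,32,zo)+rect(0,0,46,32,zo+6),(0,255,0))
for L,col in((121,(0,0,255)),(125,(255,0,0)),(129,(255,0,255))):dr(k,rect(0,0,24,6,zo-L),col)
dr((553.36,13.98,0),rect(0,42,46,46,130)+rect(0,-42,46,46,130),(0,255,255))
cv2.imwrite("pics/d9.png",np.hstack([c,raw])[:600,:800] if 0 else cv2.resize(np.hstack([c,raw]),(800,489)))
E
python3 ov3.py
```

```text
(no output)
```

View pics/d9.png

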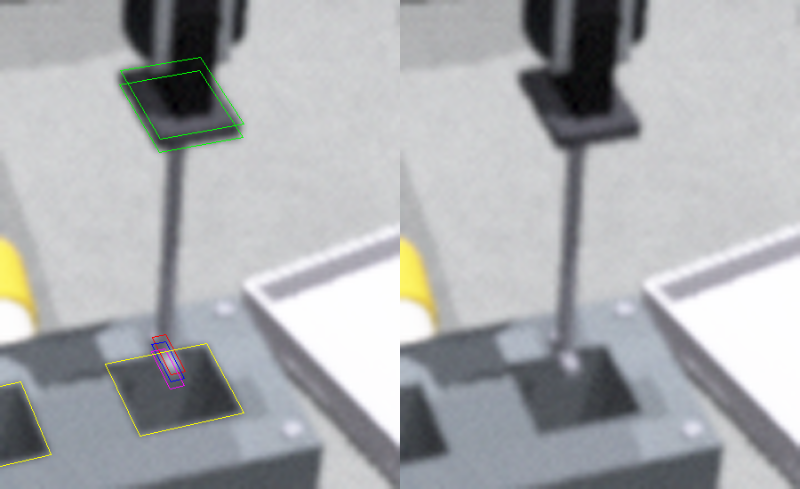

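Request:
move_arm(
  dp=[
    [-0.025, -0.008, 0],
    [0, 0, 0.04],
    [0, 0, 0.1],
    [0, 0, 0.13],
    [0, 0, 0.13],
    [0, 0, 0.13],
    [0, 0, 0.08],
    [0, 0, 0.03],
    [0, 0, 0],
    [0, 0, 0],
  ],
  angular=[
    [0.04, -0.01, -0.04],
    [0, 0, 0],
    [0, 0, 0],
    [0, 0, 0],
    [0, 0, 0],
    [0, 0, 0],
    [0, 0, 0],
    [0, 0, 0],
    [0, 0, 0],
    [0, 0, 0],
  ],
  fingers=[1, 1, 1, 1, 1, 1, 1, 1, 1, 1],
)

```text
t: 11.65
tcp_pos: [553.4, 57.4, 237.0]
tcp_rot: [0.707, -0.707, -0.001, 0.001]
force: [0.4, 1.1, -1.9]
finger_gap: 15.0
```

```bash
python3 st.py 553.7 57.2 225 -90
```

```text
t 11.65 tcp [553.41  57.37 236.96] psi -89.97 z [-1.9e-03 -4.0e-04 -1.0e+00] F [ 0.39  1.05 -1.92] T [-0.    -0.028 -0.023] gap 15.0 J [-7.900e-02  4.400e-02  1.888e+00 -1.000e-03  1.211e+00  1.492e+00]
tool dp/120: [ 0.0014 -0.0026  0.0996] rotvec/5: [ 0.022 -0.004  0.005]
```

Request:
move_arm(
  dp=[
    [0, -0.002, 0.017],
    [0, 0, 0.017],
    [0, 0, 0.017],
    [0, 0, 0.017],
    [0, 0, 0.017],
    [0, 0, 0.017],
    [0, 0, 0.017],
    [0, 0, 0.017],
    [0, 0, 0],
    [0, 0, 0],
  ],
  angular=[
    [0.02, 0, 0],
    [0, 0, 0],
    [0, 0, 0],
    [0, 0, 0],
    [0, 0, 0],
    [0, 0, 0],
    [0, 0, 0],
    [0, 0, 0],
    [0, 0, 0],
    [0, 0, 0],
  ],
  fingers=[1, 1, 1, 1, 1, 1, 1, 1, 1, 1],
)

```text
t: 12.9
tcp_pos: [554.3, 57.3, 220.8]
tcp_rot: [0.707, -0.707, 0.001, -0.001]
force: [-0.5, 0.3, -1.0]
finger_gap: 14.9
```

```bash
python3 st.py 553.7 57.2 210 -90
```

```text
t 12.9 tcp [554.29  57.33 220.79] psi -89.97 z [ 2.3e-03 -6.0e-04 -1.0e+00] F [-0.48  0.34 -1.01] T [-0.03   0.01   0.048] gap 14.9 J [-0.079  0.059  1.903 -0.     1.177  1.492]
tool dp/120: [0.001  0.0051 0.0899] rotvec/5: [-0.026 -0.006  0.005]
```

Request:
move_arm(
  dp=[
    [0, 0.004, 0.006],
    [0, 0, 0.006],
    [0, 0, 0.006],
    [0, 0, 0.006],
    [0, 0, 0.006],
    [0, 0, 0.006],
    [0, 0, 0.006],
    [0, 0, 0.006],
    [0, 0, 0.006],
    [0, 0, 0.006],
  ],
  angular=[
    [-0.02, 0, 0],
    [0, 0, 0],
    [0, 0, 0],
    [0, 0, 0],
    [0, 0, 0],
    [0, 0, 0],
    [0, 0, 0],
    [0, 0, 0],
    [0, 0, 0],
    [0, 0, 0],
  ],
  fingers=[1, 1, 1, 1, 1, 1, 1, 1, 1, 1],
)

```text
t: 14.15
tcp_pos: [553.9, 57.3, 213.4]
tcp_rot: [0.707, -0.707, 0.001, -0.0]
force: [0.0, -0.3, -1.7]
finger_gap: 14.9
```

```bash
python3 st.py 553.7 57.2 210 -90
```

```text
t 14.15 tcp [553.94  57.33 213.36] psi -89.97 z [ 1.e-03 -6.e-04 -1.e+00] F [ 0.02 -0.32 -1.73] T [ 0.012  0.017 -0.016] gap 14.9 J [-7.900e-02  6.700e-02  1.909e+00 -1.000e-03  1.165e+00  1.492e+00]
tool dp/120: [0.0011 0.002  0.028 ] rotvec/5: [-0.011 -0.007  0.005]
```

Request:
move_arm(
  dp=[
    [0, 0, 0.006],
    [0, 0, 0.006],
    [0, 0, 0.006],
    [0, 0, 0.006],
    [0, 0, 0.006],
    [0, 0, 0.006],
    [0, 0, 0.006],
    [0, 0, 0.006],
    [0, 0, 0],
    [0, 0, 0],
  ],
  angular=[
    [-0.01, 0, 0],
    [0, 0, 0],
    [0, 0, 0],
    [0, 0, 0],
    [0, 0, 0],
    [0, 0, 0],
    [0, 0, 0],
    [0, 0, 0],
    [0, 0, 0],
    [0, 0, 0],
  ],
  fingers=[1, 1, 1, 1, 1, 1, 1, 1, 1, 1],
)

```text
t: 15.4
tcp_pos: [553.9, 57.3, 207.1]
tcp_rot: [0.707, -0.707, 0.0, 0.0]
force: [1.0, -0.0, -1.4]
finger_gap: 15.1
```

```bash
python3 st.py 553.7 57.2 210 -90
```

```text
t 15.4 tcp [553.92  57.32 207.15] psi -89.97 z [-0.e+00 -6.e-04 -1.e+00] F [ 0.97 -0.05 -1.38] T [0.008 0.018 0.021] gap 15.1 J [-7.900e-02  7.400e-02  1.914e+00 -1.000e-03  1.154e+00  1.492e+00]
tool dp/120: [ 0.001   0.0019 -0.0238] rotvec/5: [ 0.    -0.006  0.005]
```

Request:
move_arm(
  dp=[
    [0, 0, 0.004],
    [0, 0, 0.004],
    [0, 0, 0.004],
    [0, 0, 0.004],
    [0, 0, 0.004],
    [0, 0, 0.004],
    [0, 0, 0.004],
    [0, 0, 0.004],
    [0, 0, 0],
    [0, 0, 0],
  ],
  angular=[
    [0, 0, 0],
    [0, 0, 0],
    [0, 0, 0],
    [0, 0, 0],
    [0, 0, 0],
    [0, 0, 0],
    [0, 0, 0],
    [0, 0, 0],
    [0, 0, 0],
    [0, 0, 0],
  ],
  fingers=[1, 1, 1, 1, 1, 1, 1, 1, 1, 1],
)

```text
t: 16.65
tcp_pos: [554.2, 57.3, 204.3]
tcp_rot: [0.707, -0.707, 0.0, 0.0]
force: [-1.6, -0.1, 0.6]
finger_gap: 14.6
```

```bash
python3 st.py 553.7 57.2 200 -90
```

```text
t 16.65 tcp [554.19  57.3  204.27] psi -89.97 z [ 5.e-04 -7.e-04 -1.e+00] F [-1.63 -0.14  0.56] T [ 0.003  0.2   -0.002] gap 14.6 J [-7.900e-02  7.700e-02  1.916e+00 -1.000e-03  1.148e+00  1.492e+00]
tool dp/120: [0.0008 0.0041 0.0356] rotvec/5: [-0.006 -0.008  0.006]
```

Request:
move_arm(
  dp=[
    [0, 0.004, 0.006],
    [0, 0, 0.006],
    [0, 0, 0.006],
    [0, 0, 0],
    [0, 0, 0],
    [0, 0, 0],
    [0, 0, 0],
    [0, 0, 0],
    [0, 0, 0],
    [0, 0, 0],
  ],
  angular=[
    [0, 0, 0],
    [0, 0, 0],
    [0, 0, 0],
    [0, 0, 0],
    [0, 0, 0],
    [0, 0, 0],
    [0, 0, 0],
    [0, 0, 0],
    [0, 0, 0],
    [0, 0, 0],
  ],
  fingers=[1, 1, 1, 1, 1, 1, 1, 1, 1, 1],
)

```text
t: 17.9
tcp_pos: [554.1, 57.3, 203.3]
tcp_rot: [0.707, -0.707, 0.001, -0.0]
force: [-0.5, 0.1, 2.0]
finger_gap: 15.0
```

```bash
python3 st.py 553.7 57.2 200 -90
```

```text
t 17.9 tcp [554.12  57.33 203.28] psi -89.97 z [ 1.7e-03 -7.0e-04 -1.0e+00] F [-0.47  0.06  2.04] T [ 0.064  0.293 -0.044] gap 15.0 J [-7.900e-02  7.700e-02  1.918e+00 -1.000e-03  1.145e+00  1.492e+00]
tool dp/120: [0.001  0.0036 0.0273] rotvec/5: [-0.02  -0.008  0.006]
```

Request:
move_arm(
  dp=[
    [0, 0.003, 0.008],
    [0, 0, 0.008],
    [0, 0, 0.008],
    [0, 0, 0.003],
    [0, 0, 0.003],
    [0, 0, 0.002],
    [0, 0, 0.002],
    [0, 0, 0.002],
    [0, 0, 0.002],
    [0, 0, 0.002],
  ],
  angular=[
    [-0.02, 0, 0],
    [0, 0, 0],
    [0, 0, 0],
    [0, 0, 0],
    [0, 0, 0],
    [0, 0, 0],
    [0, 0, 0],
    [0, 0, 0],
    [0, 0, 0],
    [0, 0, 0],
  ],
  fingers=[1, 1, 1, 1, 1, 1, 1, 1, 1, 1],
)

```text
t: 19.15
tcp_pos: [554.5, 57.3, 201.5]
tcp_rot: [0.707, -0.707, 0.001, -0.0]
force: [-2.5, 0.7, 5.6]
finger_gap: 15.0
```

```bash
python3 st.py 553.7 57.2 200 -90
```

```text
t 19.15 tcp [554.54  57.34 201.55] psi -89.96 z [ 1.3e-03 -8.0e-04 -1.0e+00] F [-2.55  0.68  5.6 ] T [ 0.049  0.529 -0.003] gap 15.0 J [-7.900e-02  8.000e-02  1.918e+00 -1.000e-03  1.142e+00  1.492e+00]
tool dp/120: [0.0011 0.007  0.0129] rotvec/5: [-0.015 -0.01   0.008]
```

Request:
move_arm(
  dp=[
    [-0.001, 0.004, 0.002],
    [-0.001, 0, 0.002],
    [-0.001, 0, 0.002],
    [-0.001, 0, 0.002],
    [-0.001, 0, 0.002],
    [-0.001, 0, 0.002],
    [-0.001, 0, 0.002],
    [-0.001, 0, 0.002],
    [-0.001, 0, 0.002],
    [-0.001, 0, 0.002],
  ],
  angular=[
    [0, 0, -0.5],
    [0, 0, -0.7],
    [0, 0, -0.7],
    [0, 0, -0.7],
    [0, 0, -0.7],
    [0, 0, -0.7],
    [0, 0, -0.7],
    [0, 0, -0.7],
    [0, 0, -0.7],
    [0, 0, -0.7],
  ],
  fingers=[1, 1, 1, 1, 1, 1, 1, 1, 1, 1],
)

```text
t: 20.4
tcp_pos: [554.9, 58.2, 201.6]
tcp_rot: [0.888, -0.461, 0.002, -0.0]
force: [-1.6, -0.3, 6.5]
finger_gap: 15.0
```

```bash
python3 st.py 552 58.7 202 0
```

```text
t 20.4 tcp [554.94  58.24 201.6 ] psi -54.86 z [ 0.0046 -0.0014 -1.    ] F [-1.56 -0.3   6.54] T [ 0.045  0.54  -0.028] gap 15.0 J [-7.700e-02  8.000e-02  1.918e+00 -1.000e-03  1.139e+00  8.810e-01]
tool dp/120: [-0.0172  0.0178 -0.0034] rotvec/5: [-1.0000e-02 -5.6000e-02 -1.0972e+01]
```

Request:
move_arm(
  dp=[
    [-0.004, 0.004, 0.001],
    [-0.004, 0.004, 0.001],
    [-0.004, 0.004, 0.001],
    [-0.002, 0, 0.001],
    [-0.002, 0, 0.001],
    [-0.001, 0, 0.001],
    [-0.001, 0, 0.001],
    [-0.001, 0, 0.001],
    [-0.001, 0, 0.001],
    [-0.001, 0, 0.001],
  ],
  angular=[
    [0, -0.02, -0.9],
    [0, -0.02, -0.9],
    [0, -0.02, -0.9],
    [0, 0, -0.9],
    [0, 0, -0.9],
    [0, 0, -0.9],
    [0, 0, -0.9],
    [0, 0, -0.9],
    [0, 0, -0.9],
    [0, 0, -0.9],
  ],
  fingers=[1, 1, 1, 1, 1, 1, 1, 1, 1, 1],
)

```text
t: 21.65
tcp_pos: [554.1, 58.5, 201.8]
tcp_rot: [0.997, -0.073, 0.004, -0.001]
force: [-1.9, -0.1, 6.1]
finger_gap: 15.1
```

```bash
python3 st.py 552 58.7 202 0
```

```text
t 21.65 tcp [554.14  58.49 201.75] psi -8.37 z [ 0.0083  0.0014 -1.    ] F [-1.92 -0.07  6.09] T [ 0.011  0.615 -0.001] gap 15.1 J [-0.078  0.076  1.922  0.002  1.135  0.067]
tool dp/120: [-0.0178  0.0008 -0.0022] rotvec/5: [-0.023 -0.094 -1.674]
```

Request:
move_arm(
  dp=[
    [-0.002, 0, 0.001],
    [-0.002, 0, 0.001],
    [-0.002, 0, 0.001],
    [-0.002, 0, 0.001],
    [0, 0, 0.001],
    [0, 0, 0.001],
    [0, 0, 0.001],
    [0, 0, 0.001],
    [0, 0, 0.001],
    [0, 0, 0.001],
  ],
  angular=[
    [-0.01, -0.03, -0.5],
    [-0.01, -0.03, -0.5],
    [0, -0.03, -0.4],
    [0, -0.02, -0.3],
    [0, 0, -0.2],
    [0, 0, -0.1],
    [0, 0, 0],
    [0, 0, 0],
    [0, 0, 0],
    [0, 0, 0],
  ],
  fingers=[1, 1, 1, 1, 1, 1, 1, 1, 1, 1],
)

```text
t: 22.9
tcp_pos: [553.9, 58.0, 201.8]
tcp_rot: [1.0, 0.018, 0.0, 0.0]
force: [-1.5, -0.1, 5.6]
finger_gap: 14.9
```

```bash
python3 st.py 552 58.7 202 0
```

```text
t 22.9 tcp [553.92  58.04 201.83] psi 2.09 z [ 4.e-04 -7.e-04 -1.e+00] F [-1.52 -0.15  5.62] T [-0.067  0.391 -0.081] gap 14.9 J [-7.800e-02  7.900e-02  1.918e+00 -1.000e-03  1.143e+00 -1.140e-01]
tool dp/120: [-0.0158 -0.0061 -0.0014] rotvec/5: [ 0.008 -0.004  0.417]
```

Request:
move_arm(
  dp=[
    [0, 0, -0.006],
    [0, 0, -0.006],
    [0, 0, -0.006],
    [0, 0, -0.006],
    [0, 0, -0.006],
    [0, 0, -0.006],
    [0, 0, -0.008],
    [0, 0, -0.008],
    [0, 0, -0.008],
    [0, 0, -0.008],
  ],
  angular=[
    [0, 0, 0],
    [0, 0, 0],
    [0, 0, 0],
    [0, 0, 0],
    [0, 0, 0],
    [0, 0, 0],
    [0, 0, 0],
    [0, 0, 0],
    [0, 0, 0],
    [0, 0, 0],
  ],
  fingers=[1, 1, 1, 1, 1, 1, 1, 1, 1, 1],
)

```text
t: 24.15
tcp_pos: [552.4, 58.2, 206.1]
tcp_rot: [1.0, 0.019, -0.002, -0.0]
force: [0.4, -0.3, -2.4]
finger_gap: 15.2
```

```bash
python3 st.py 553.9 58 350 2
```

```text
t 24.15 tcp [552.35  58.22 206.12] psi 2.14 z [-3.8e-03 -1.0e-04 -1.0e+00] F [ 0.37 -0.33 -2.44] T [ 0.003 -0.073  0.06 ] gap 15.2 J [-0.078  0.073  1.916 -0.     1.156 -0.115]
tool dp/120: [ 0.0082  0.0022 -1.199 ] rotvec/5: [-0.001  0.044  0.027]
```

Request:
move_arm(
  dp=[
    [0, 0, -0.008],
    [0, 0, -0.008],
    [0, 0, -0.008],
    [0, 0, -0.008],
    [0, 0, -0.01],
    [0, 0, -0.01],
    [0, 0, -0.01],
    [0, 0, -0.01],
    [0, 0, -0.01],
    [0, 0, -0.01],
  ],
  angular=[
    [0, 0.03, 0],
    [0, 0, 0],
    [0, 0, 0],
    [0, 0, 0],
    [0, 0, 0],
    [0, 0, 0],
    [0, 0, 0],
    [0, 0, 0],
    [0, 0, 0],
    [0, 0, 0],
  ],
  fingers=[1, 1, 1, 1, 1, 1, 1, 1, 1, 1],
)

```text
t: 25.4
tcp_pos: [550.9, 58.4, 215.7]
tcp_rot: [1.0, 0.019, -0.003, -0.0]
force: [-0.5, 0.5, -3.2]
finger_gap: 14.6
```

```bash
python3 st.py 553.9 58 350 2
```

```text
t 25.4 tcp [550.94  58.37 215.71] psi 2.14 z [-5.5e-03  5.0e-04 -1.0e+00] F [-0.47  0.55 -3.2 ] T [ 0.009 -0.021 -0.004] gap 14.6 J [-0.078  0.061  1.911  0.     1.175 -0.115]
tool dp/120: [ 0.0184  0.0033 -1.1192] rotvec/5: [-0.007  0.063  0.028]
```

Request:
move_arm(
  dp=[
    [0.006, 0, -0.005],
    [0.006, 0, -0.01],
    [0.003, 0, -0.03],
    [0.002, 0, -0.04],
    [0.002, 0, -0.04],
    [0.002, 0, -0.04],
    [0.002, 0, -0.04],
    [0.002, 0, -0.04],
    [0.002, 0, -0.04],
    [0.002, 0, -0.03],
  ],
  angular=[
    [0, 0.03, 0.01],
    [0, 0.03, 0.01],
    [0, 0.01, 0],
    [0, 0.005, 0],
    [0, 0.005, 0],
    [0, 0.005, 0],
    [0, 0.005, 0],
    [0, 0.005, 0],
    [0, 0.005, 0],
    [0, 0.005, 0],
  ],
  fingers=[1, 1, 1, 1, 1, 1, 1, 1, 1, 1],
)

```text
t: 26.65
tcp_pos: [553.2, 58.6, 255.2]
tcp_rot: [1.0, 0.018, -0.0, -0.001]
force: [-1.8, 0.3, -4.2]
finger_gap: 15.0
```

```bash
python3 st.py 551.8 58.5 345 2
```

```text
t 26.65 tcp [553.18  58.61 255.16] psi 2.03 z [-8.0e-04  1.1e-03 -1.0e+00] F [-1.84  0.25 -4.23] T [ 0.023  0.449 -0.054] gap 15.0 J [-7.700e-02  2.700e-02  1.872e+00  1.000e-03  1.244e+00 -1.130e-01]
tool dp/120: [-1.210e-02 -4.000e-04 -7.487e-01] rotvec/5: [-0.013  0.009  0.006]
```

Request:
move_arm(
  dp=[
    [-0.008, 0, 0],
    [-0.004, 0, -0.02],
    [0.001, 0, -0.05],
    [0.001, 0, -0.06],
    [0.001, 0, -0.06],
    [0.001, 0, -0.06],
    [0.001, 0, -0.06],
    [0.001, 0, -0.05],
    [0, 0, -0.03],
    [0, 0, 0],
  ],
  angular=[
    [0, 0.005, 0],
    [0, 0, 0],
    [0, 0.003, 0],
    [0, 0.003, 0],
    [0, 0.003, 0],
    [0, 0.003, 0],
    [0, 0.003, 0],
    [0, 0.003, 0],
    [0, 0, 0],
    [0, 0, 0],
  ],
  fingers=[1, 1, 1, 1, 1, 1, 1, 1, 1, 1],
)

```text
t: 27.9
tcp_pos: [553.0, 58.4, 306.6]
tcp_rot: [1.0, 0.018, 0.002, -0.0]
force: [-0.3, -0.0, -3.5]
finger_gap: 15.0
```

```bash
python3 st.py 551.8 58.5 350 2
```

```text
t 27.9 tcp [553.02  58.43 306.6 ] psi 2.04 z [ 4.7e-03  8.0e-04 -1.0e+00] F [-0.3  -0.04 -3.47] T [ 0.026  0.256 -0.035] gap 15.0 J [-7.800e-02 -1.500e-02  1.819e+00  1.000e-03  1.333e+00 -1.140e-01]
tool dp/120: [-0.0084 -0.0012 -0.3617] rotvec/5: [-0.008 -0.054  0.007]
```

Request:
move_arm(
  dp=[
    [-0.006, 0, -0.01],
    [-0.004, 0, -0.03],
    [0, 0, -0.05],
    [0, 0, -0.06],
    [0, 0, -0.06],
    [0, 0, -0.06],
    [0, 0, -0.06],
    [0, 0, -0.06],
    [0, 0, -0.03],
    [0, 0, 0],
  ],
  angular=[
    [0, -0.03, 0],
    [0, -0.02, 0],
    [0, 0, 0],
    [0, 0, 0],
    [0, 0, 0],
    [0, 0, 0],
    [0, 0, 0],
    [0, 0, 0],
    [0, 0, 0],
    [0, 0, 0],
  ],
  fingers=[1, 1, 1, 1, 1, 1, 1, 1, 1, 1],
)

```text
t: 29.15
tcp_pos: [552.4, 58.3, 361.3]
tcp_rot: [1.0, 0.018, 0.002, -0.0]
force: [-0.8, 0.6, -3.6]
finger_gap: 14.9
```

```bash
python3 st.py 449.5 247.8 350 12; python3 - <<'E'
from rig import r
import cv2
cv2.imwrite("pics/scene5.png",r.grab_frame("scene")[:,:,::-1])
s=cv2.imread("pics/scene5.png")
cv2.imwrite("pics/e1.png",cv2.resize(s[60:300,180:420],(600,600),interpolation=cv2.INTER_CUBIC))
E
```

```text
t 29.15 tcp [552.36  58.28 361.3 ] psi 2.03 z [ 3.3e-03  5.0e-04 -1.0e+00] F [-0.84  0.65 -3.57] T [-0.005  0.05   0.018] gap 14.9 J [-7.800e-02 -4.300e-02  1.749e+00  1.000e-03  1.433e+00 -1.130e-01]
tool dp/120: [-0.8009 -1.6087  0.0921] rotvec/5: [-1.000e-03 -3.800e-02 -1.993e+00]
```

View pics/e1.png

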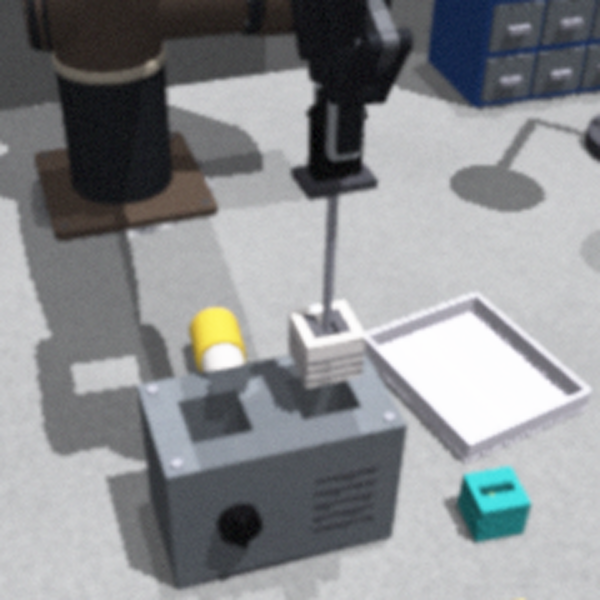

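Request:
move_arm(
  dp=[
    [-0.03, -0.06, 0],
    [-0.07, -0.14, 0],
    [-0.09, -0.19, 0],
    [-0.1, -0.2, 0],
    [-0.1, -0.2, 0],
    [-0.1, -0.2, 0],
    [-0.1, -0.2, 0],
    [-0.08, -0.16, 0],
    [-0.06, -0.1, 0],
    [-0.02, -0.04, 0],
  ],
  angular=[
    [0, -0.03, 0],
    [0, 0, 0],
    [0, 0, 0],
    [0, 0, 0],
    [0, 0, 0],
    [0, 0, 0],
    [0, 0, 0],
    [0, 0, 0],
    [0, 0, 0],
    [0, 0, 0],
  ],
  fingers=[1, 1, 1, 1, 1, 1, 1, 1, 1, 1],
)

```text
t: 30.45
tcp_pos: [445.3, 246.6, 359.2]
tcp_rot: [1.0, 0.02, -0.003, -0.002]
force: [-0.0, -0.4, -3.0]
finger_gap: 14.7
```

```bash
python3 st.py 449.5 247 230 2
```

```text
t 30.45 tcp [445.26 246.56 359.18] psi 2.29 z [-0.0065  0.0043 -1.    ] F [-0.02 -0.4  -3.02] T [ 0.024 -0.015 -0.047] gap 14.7 J [ 0.303 -0.148  1.849  0.006  1.445  0.263]
tool dp/120: [0.0423 0.0027 1.0763] rotvec/5: [-0.052  0.073  0.058]
```

Over the tray. Descend to about 225 (cartridge bottom near 25).

Request:
move_arm(
  dp=[
    [0.02, 0, 0.03],
    [0.02, 0, 0.08],
    [0, 0, 0.15],
    [0, 0, 0.17],
    [0, 0, 0.17],
    [0, 0, 0.17],
    [0, 0, 0.15],
    [0, 0, 0.1],
    [0, 0, 0.05],
    [0, 0, 0],
  ],
  angular=[
    [-0.03, 0.04, 0.03],
    [-0.02, 0.03, 0.03],
    [0, 0, 0],
    [0, 0, 0],
    [0, 0, 0],
    [0, 0, 0],
    [0, 0, 0],
    [0, 0, 0],
    [0, 0, 0],
    [0, 0, 0],
  ],
  fingers=[1, 1, 1, 1, 1, 1, 1, 1, 1, 1],
)

```text
t: 31.7
tcp_pos: [450.1, 242.8, 217.9]
tcp_rot: [1.0, 0.014, -0.003, 0.002]
force: [0.3, -0.0, -3.0]
finger_gap: 15.2
```

```bash
python3 st.py 449.5 247 206 2
```

```text
t 31.7 tcp [450.05 242.83 217.86] psi 1.64 z [-0.0068 -0.0039 -1.    ] F [ 0.25 -0.01 -3.05] T [ 0.01   0.079 -0.006] gap 15.2 J [ 2.970e-01 -3.800e-02  2.006e+00 -2.000e-03  1.181e+00  2.690e-01]
tool dp/120: [-0.0029 -0.0353  0.0987] rotvec/5: [ 0.043  0.08  -0.072]
```

Request:
move_arm(
  dp=[
    [0, -0.01, 0],
    [0, -0.01, 0],
    [0, 0, 0.01],
    [0, 0, 0.01],
    [0, 0, 0.01],
    [0, 0, 0.01],
    [0, 0, 0.01],
    [0, 0, 0.01],
    [0, 0, 0.01],
    [0, 0, 0.01],
  ],
  angular=[
    [0.02, 0.04, 0],
    [0.02, 0.04, 0],
    [0, 0, 0],
    [0, 0, 0],
    [0, 0, 0],
    [0, 0, 0],
    [0, 0, 0],
    [0, 0, 0],
    [0, 0, 0],
    [0, 0, 0],
  ],
  fingers=[1, 1, 1, 1, 1, 1, 1, 1, 1, 1],
)

```text
t: 32.95
tcp_pos: [451.4, 246.0, 210.4]
tcp_rot: [1.0, 0.014, 0.003, -0.001]
force: [-0.4, 0.7, -3.7]
finger_gap: 14.8
```

```bash
python3 st.py 449.5 247 206 2
```

```text
t 32.95 tcp [451.4  245.95 210.36] psi 1.66 z [ 0.0055  0.0016 -1.    ] F [-0.43  0.66 -3.74] T [-0.037  0.005 -0.045] gap 14.8 J [ 0.301 -0.03   2.014 -0.     1.152  0.273]
tool dp/120: [-0.0158 -0.0091  0.0362] rotvec/5: [-0.016 -0.064 -0.069]
```

Request:
move_arm(
  dp=[
    [0, 0, 0.004],
    [0, 0, 0.004],
    [0, 0, 0.005],
    [0, 0, 0.005],
    [0, 0, 0.005],
    [0, 0, 0.005],
    [0, 0, 0.005],
    [0, 0, 0.005],
    [0, 0, 0.005],
    [0, 0, 0.005],
  ],
  angular=[
    [-0.01, -0.04, 0],
    [0, -0.02, 0],
    [0, 0, 0],
    [0, 0, 0],
    [0, 0, 0],
    [0, 0, 0],
    [0, 0, 0],
    [0, 0, 0],
    [0, 0, 0],
    [0, 0, 0],
  ],
  fingers=[1, 1, 1, 1, 1, 1, 1, 1, 1, 1],
)

```text
t: 34.2
tcp_pos: [451.5, 246.0, 204.2]
tcp_rot: [1.0, 0.014, 0.0, -0.0]
force: [-0.7, -0.2, -3.7]
finger_gap: 14.9
```

```bash
python3 st.py 449.5 247 206 2
```

```text
t 34.2 tcp [451.47 245.98 204.25] psi 1.66 z [ 1.e-04  5.e-04 -1.e+00] F [-0.71 -0.16 -3.7 ] T [ 0.008 -0.031 -0.027] gap 14.9 J [ 0.301 -0.021  2.016  0.     1.146  0.272]
tool dp/120: [-0.0162 -0.009  -0.0146] rotvec/5: [-0.006 -0.002 -0.068]
```

Request:
move_arm(
  dp=[
    [0, 0, 0.004],
    [0, 0, 0.004],
    [0, 0, 0.004],
    [0, 0, 0.004],
    [0, 0, 0.004],
    [0, 0, 0.004],
    [0, 0, 0.004],
    [0, 0, 0.004],
    [0, 0, 0.002],
    [0, 0, 0.002],
  ],
  angular=[
    [0, 0, 0],
    [0, 0, 0],
    [0, 0, 0],
    [0, 0, 0],
    [0, 0, 0],
    [0, 0, 0],
    [0, 0, 0],
    [0, 0, 0],
    [0, 0, 0],
    [0, 0, 0],
  ],
  fingers=[1, 1, 1, 1, 1, 1, 1, 1, 1, 1],
)

```text
t: 35.45
tcp_pos: [452.7, 246.4, 202.3]
tcp_rot: [1.0, 0.014, 0.002, -0.001]
force: [-0.7, -1.1, 1.5]
finger_gap: 14.9
```

```bash
python3 st.py 449.5 247 206 2; python3 - <<'E'
from rig import r
import cv2
cv2.imwrite("pics/scene6.png",r.grab_frame("scene")[:,:,::-1])
s=cv2.imread("pics/scene6.png")
cv2.imwrite("pics/e2.png",cv2.resize(s[90:250,290:430],(525,600),interpolation=cv2.INTER_CUBIC))
E
```

```text
t 35.45 tcp [452.68 246.43 202.28] psi 1.66 z [ 0.0034  0.0016 -1.    ] F [-0.75 -1.06  1.46] T [-0.021  0.213  0.059] gap 14.9 J [ 3.010e-01 -1.700e-02  2.016e+00  1.000e-03  1.138e+00  2.720e-01]
tool dp/120: [-0.0262 -0.0055 -0.0311] rotvec/5: [-0.018 -0.039 -0.069]
```

View pics/e2.png

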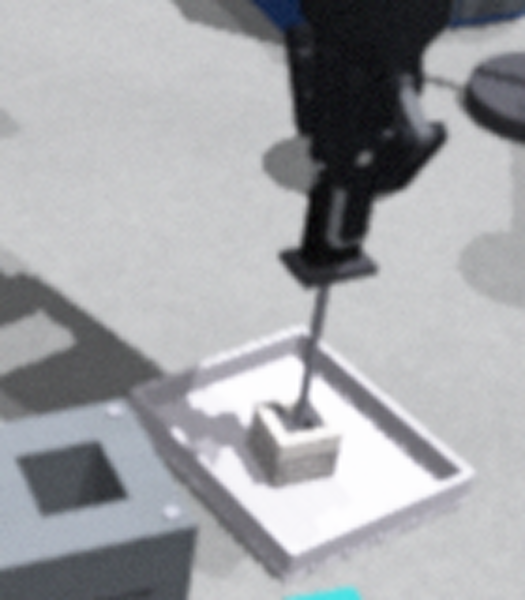

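Request:
move_arm(
  dp=[
    [-0.003, 0, 0.008],
    [-0.003, 0, 0.008],
    [-0.002, 0, 0.008],
    [0, 0, 0.004],
    [0, 0, 0.004],
    [0, 0, 0.003],
    [0, 0, 0.002],
    [0, 0, 0.002],
    [0, 0, 0.002],
    [0, 0, 0.002],
  ],
  angular=[
    [0, -0.02, 0],
    [0, -0.02, 0],
    [0, 0, 0],
    [0, 0, 0],
    [0, 0, 0],
    [0, 0, 0],
    [0, 0, 0],
    [0, 0, 0],
    [0, 0, 0],
    [0, 0, 0],
  ],
  fingers=[1, 1, 1, 1, 1, 1, 1, 1, 1, 1],
)

```text
t: 36.75
tcp_pos: [453.0, 246.7, 200.0]
tcp_rot: [1.0, 0.015, 0.002, -0.001]
force: [-0.4, -0.0, 6.1]
finger_gap: 15.1
```

```bash
python3 st.py 449.5 247 206 -88
```

```text
t 36.75 tcp [452.99 246.66 199.97] psi 1.67 z [ 0.0031  0.0019 -1.    ] F [-0.44 -0.02  6.07] T [-0.216  0.477 -0.067] gap 15.1 J [ 3.010e-01 -1.400e-02  2.017e+00  1.000e-03  1.134e+00  2.720e-01]
tool dp/120: [-0.0288 -0.0038 -0.0503] rotvec/5: [-4.5000e-02 -1.2000e-02  1.7934e+01]
```

Request:
move_arm(
  dp=[
    [-0.004, 0, 0.001],
    [-0.003, 0, 0.001],
    [0, 0, 0.001],
    [0, 0, 0.001],
    [0, 0, 0.001],
    [0, 0, 0.001],
    [0, 0, 0.001],
    [0, 0, 0.001],
    [0, 0, 0.001],
    [0, 0, 0.001],
  ],
  angular=[
    [0, -0.02, 0.6],
    [0, -0.02, 0.9],
    [0, 0, 0.9],
    [0, 0, 0.9],
    [0, 0, 0.9],
    [0, 0, 0.9],
    [0, 0, 0.9],
    [0, 0, 0.9],
    [0, 0, 0.9],
    [0, 0, 0.9],
  ],
  fingers=[1, 1, 1, 1, 1, 1, 1, 1, 1, 1],
)

```text
t: 38.0
tcp_pos: [454.9, 246.7, 200.0]
tcp_rot: [0.93, -0.368, 0.004, -0.003]
force: [-1.6, -0.4, 3.7]
finger_gap: 14.8
```

```bash
python3 st.py 451.5 247 206 -88.5
```

```text
t 38.0 tcp [454.85 246.73 199.97] psi -43.2 z [ 0.0087  0.0025 -1.    ] F [-1.65 -0.45  3.74] T [-0.221  0.333  0.022] gap 14.8 J [ 0.301 -0.012  2.016 -0.     1.129  1.055]
tool dp/120: [-0.0216  0.0171 -0.0505] rotvec/5: [-0.105 -0.015  9.061]
```

Request:
move_arm(
  dp=[
    [-0.004, 0.004, 0.003],
    [-0.004, 0.004, 0.003],
    [-0.003, 0.005, 0.002],
    [-0.002, 0.005, 0.001],
    [0, 0.003, 0.001],
    [0, 0.002, 0.001],
    [0, 0.001, 0.001],
    [0, 0.001, 0.001],
    [0, 0.001, 0.001],
    [0, 0.001, 0.001],
  ],
  angular=[
    [-0.03, 0, 0.9],
    [-0.03, 0, 0.9],
    [-0.03, 0, 0.9],
    [-0.02, 0, 0.9],
    [-0.01, 0, 0.9],
    [-0.01, 0, 0.9],
    [-0.01, 0, 0.9],
    [-0.01, 0, 0.9],
    [-0.01, 0, 0.9],
    [-0.01, 0, 0.6],
  ],
  fingers=[1, 1, 1, 1, 1, 1, 1, 1, 1, 1],
)

```text
t: 39.25
tcp_pos: [455.2, 246.9, 200.1]
tcp_rot: [0.719, -0.695, 0.004, -0.003]
force: [-1.1, -1.1, 5.1]
finger_gap: 14.9
```

```bash
python3 st.py 451.5 247 206 -88.5;  python3 - <<'E'
from rig import r
import cv2
cv2.imwrite("pics/scene7.png",r.grab_frame("scene")[:,:,::-1])
s=cv2.imread("pics/scene7.png")
cv2.imwrite("pics/e3.png",cv2.resize(s[90:250,290:430],(525,600),interpolation=cv2.INTER_CUBIC))
E
```

```text
t 39.25 tcp [455.2  246.94 200.09] psi -88.09 z [ 0.0098 -0.002  -0.9999] F [-1.09 -1.1   5.08] T [-0.244  0.29  -0.009] gap 14.9 J [ 0.303 -0.011  2.015 -0.005  1.129  1.843]
tool dp/120: [-0.0014  0.0303 -0.0496] rotvec/5: [-0.112 -0.026  0.081]
```

View pics/e3.png

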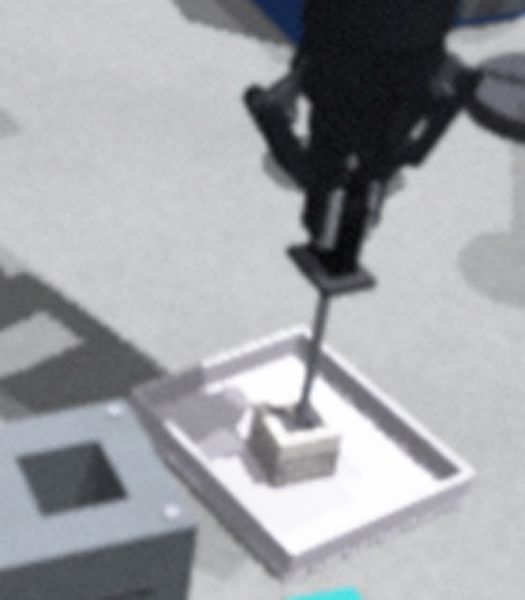

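Request:
move_arm(
  dp=[
    [0.003, 0.004, -0.004],
    [0.003, 0.004, -0.004],
    [0.003, 0.004, -0.004],
    [0.002, 0.003, -0.003],
    [0.002, 0.002, -0.003],
    [0, 0, 0],
    [0, 0, 0],
    [0, 0, 0],
    [0, 0, 0],
    [0, 0, 0],
  ],
  angular=[
    [-0.03, 0, 0],
    [-0.03, 0, 0],
    [-0.03, 0, 0],
    [-0.02, 0, 0],
    [0, 0, 0],
    [0, 0, 0],
    [0, 0, 0],
    [0, 0, 0],
    [0, 0, 0],
    [0, 0, 0],
  ],
  fingers=[1, 1, 1, 1, 1, 1, 1, 1, 1, 1],
)

```text
t: 40.55
tcp_pos: [454.7, 246.0, 201.7]
tcp_rot: [0.719, -0.695, 0.002, -0.002]
force: [0.1, 0.7, 1.1]
finger_gap: 15.3
```

```bash
python3 st.py 453.2 245.2 206 -88.5
```

```text
t 40.55 tcp [454.74 245.98 201.69] psi -88.06 z [ 0.0061  0.001  -1.    ] F [0.05 0.69 1.12] T [ 0.191 -0.367 -0.035] gap 15.3 J [ 3.000e-01 -1.400e-02  2.014e+00 -1.000e-03  1.135e+00  1.837e+00]
tool dp/120: [ 0.006   0.0128 -0.036 ] rotvec/5: [-0.07   0.01   0.089]
```

Request:
move_arm(
  dp=[
    [0.002, 0.005, -0.002],
    [0.002, 0.005, -0.002],
    [0.001, 0.004, -0.002],
    [0, 0.002, -0.003],
    [0, 0, -0.003],
    [0, 0, -0.003],
    [0, 0, -0.003],
    [0, 0, -0.003],
    [0, 0, 0],
    [0, 0, 0],
  ],
  angular=[
    [-0.03, 0, 0],
    [-0.03, 0, 0],
    [-0.01, 0, 0],
    [0, 0, 0],
    [0, 0, 0],
    [0, 0, 0],
    [0, 0, 0],
    [0, 0, 0],
    [0, 0, 0],
    [0, 0, 0],
  ],
  fingers=[1, 1, 1, 1, 1, 1, 1, 1, 1, 1],
)

```text
t: 41.8
tcp_pos: [451.6, 244.8, 202.7]
tcp_rot: [0.719, -0.695, -0.001, 0.002]
force: [1.5, 0.1, -0.2]
finger_gap: 14.6
```

```bash
python3 st.py 453.2 245.2 206 -88.5
```

```text
t 41.8 tcp [451.63 244.76 202.67] psi -88.05 z [-3.6e-03 -7.0e-04 -1.0e+00] F [ 1.55  0.15 -0.24] T [ 0.088 -0.352 -0.035] gap 14.6 J [ 0.299 -0.018  2.016  0.     1.147  1.835]
tool dp/120: [-0.0032 -0.0131 -0.0278] rotvec/5: [ 0.042 -0.007  0.09 ]
```

Request:
move_arm(
  dp=[
    [-0.001, -0.004, -0.002],
    [-0.001, -0.004, -0.003],
    [0, -0.002, -0.004],
    [0, 0, -0.005],
    [0, 0, -0.005],
    [0, 0, -0.005],
    [0, 0, -0.005],
    [0, 0, -0.005],
    [0, 0, 0],
    [0, 0, 0],
  ],
  angular=[
    [0.02, 0, 0.03],
    [0.02, 0, 0],
    [0, 0, 0],
    [0, 0, 0],
    [0, 0, 0],
    [0, 0, 0],
    [0, 0, 0],
    [0, 0, 0],
    [0, 0, 0],
    [0, 0, 0],
  ],
  fingers=[1, 1, 1, 1, 1, 1, 1, 1, 1, 1],
)

```text
t: 43.05
tcp_pos: [451.8, 244.5, 205.7]
tcp_rot: [0.718, -0.696, -0.0, 0.002]
force: [0.6, 0.5, -2.4]
finger_gap: 15.0
```

```bash
python3 st.py 453.2 245.2 206 -88.5
```

```text
t 43.05 tcp [451.79 244.52 205.68] psi -88.2 z [-0.0036 -0.0024 -1.    ] F [ 0.56  0.47 -2.38] T [ 0.027 -0.267 -0.017] gap 15.0 J [ 2.990e-01 -2.100e-02  2.013e+00 -1.000e-03  1.153e+00  1.839e+00]
tool dp/120: [-0.0053 -0.0119 -0.0027] rotvec/5: [ 0.042 -0.026  0.059]
```

Request:
move_arm(
  dp=[
    [-0.002, -0.006, -0.002],
    [-0.002, -0.006, -0.002],
    [0, -0.003, -0.004],
    [0, 0, -0.005],
    [0, 0, -0.005],
    [0, 0, -0.005],
    [0, 0, -0.005],
    [0, 0, -0.005],
    [0, 0, 0],
    [0, 0, 0],
  ],
  angular=[
    [0.02, -0.01, 0.03],
    [0.02, -0.01, 0],
    [0, 0, 0],
    [0, 0, 0],
    [0, 0, 0],
    [0, 0, 0],
    [0, 0, 0],
    [0, 0, 0],
    [0, 0, 0],
    [0, 0, 0],
  ],
  fingers=[1, 1, 1, 1, 1, 1, 1, 1, 1, 1],
)

```text
t: 44.3
tcp_pos: [452.8, 245.1, 209.7]
tcp_rot: [0.717, -0.697, -0.001, 0.001]
force: [0.1, 0.2, -1.2]
finger_gap: 14.8
```

```bash
python3 st.py 453.2 245.2 206 -88.5;  python3 - <<'E'
from rig import r
import cv2
cv2.imwrite("pics/scene8.png",r.grab_frame("scene")[:,:,::-1])
s=cv2.imread("pics/scene8.png")
cv2.imwrite("pics/e4.png",cv2.resize(s[90:250,290:430],(525,600),interpolation=cv2.INTER_CUBIC))
E
```

```text
t 44.3 tcp [452.76 245.11 209.7 ] psi -88.36 z [-3.2e-03 -7.0e-04 -1.0e+00] F [ 0.12  0.22 -1.23] T [-0.028 -0.017  0.029] gap 14.8 J [ 0.299 -0.023  2.008  0.     1.16   1.841]
tool dp/120: [-0.0007 -0.0038  0.0308] rotvec/5: [ 0.037 -0.007  0.027]
```

View pics/e4.png

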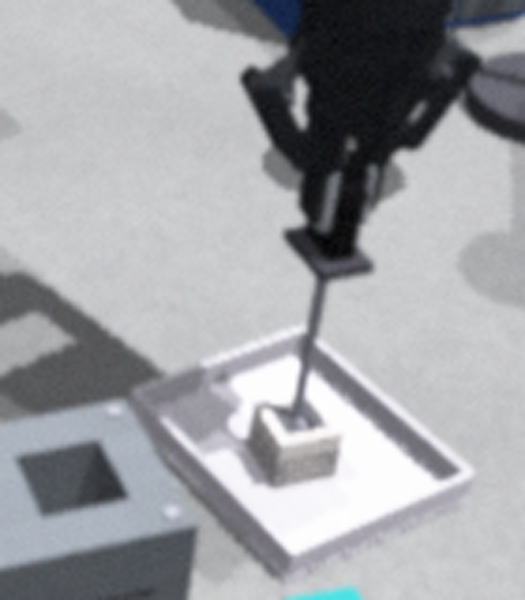

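Request:
move_arm(
  dp=[
    [0, -0.001, -0.008],
    [0, 0, -0.012],
    [0, 0, -0.012],
    [0, 0, -0.012],
    [0, 0, -0.012],
    [0, 0, -0.012],
    [0, 0, -0.015],
    [0, 0, -0.015],
    [0, 0, -0.02],
    [0, 0, -0.02],
  ],
  angular=[
    [0.02, 0, 0],
    [0.01, 0, 0],
    [0, 0, 0],
    [0, 0, 0],
    [0, 0, 0],
    [0, 0, 0],
    [0, 0, 0],
    [0, 0, 0],
    [0, 0, 0],
    [0, 0, 0],
  ],
  fingers=[1, 1, 1, 1, 1, 1, 1, 1, 1, 1],
)

```text
t: 45.6
tcp_pos: [452.8, 245.1, 227.3]
tcp_rot: [0.717, -0.697, 0.0, 0.0]
force: [-0.4, -0.4, -1.5]
finger_gap: 14.7
```

```bash
python3 st.py 467.3 -302 400 -90;  python3 - <<'E'
from rig import r
import cv2
cv2.imwrite("pics/scene9.png",r.grab_frame("scene")[:,:,::-1])
s=cv2.imread("pics/scene9.png")
cv2.imwrite("pics/e5.png",cv2.resize(s[90:250,290:430],(525,600),interpolation=cv2.INTER_CUBIC))
E
```

```text
t 45.6 tcp [452.84 245.09 227.29] psi -88.37 z [-6.e-04 -6.e-04 -1.e+00] F [-0.41 -0.43 -1.49] T [ 0.027  0.002 -0.035] gap 14.7 J [ 0.299 -0.043  1.993 -0.     1.192  1.842]
tool dp/120: [ 4.5616  0.0103 -1.4364] rotvec/5: [ 0.007 -0.007  0.326]
```

View pics/e5.png

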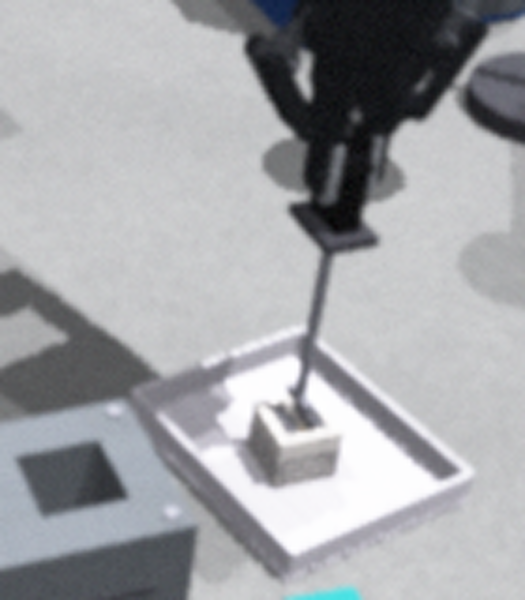

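Request:
move_arm(
  dp=[
    [0, 0, -0.08],
    [0, 0, -0.15],
    [0, 0, -0.18],
    [0, 0, -0.18],
    [0.05, -0.02, -0.18],
    [0.12, -0.05, -0.18],
    [0.2, -0.08, -0.18],
    [0.25, -0.1, -0.15],
    [0.3, -0.1, -0.1],
    [0.34, -0.1, -0.02],
  ],
  angular=[
    [0, 0, 0.1],
    [0, 0, 0.1],
    [0, 0, 0.1],
    [0, 0, 0],
    [0, 0, 0],
    [0, 0, 0],
    [0, 0, 0],
    [0, 0, 0],
    [0, 0, 0],
    [0, 0, 0],
  ],
  fingers=[1, 1, 1, 1, 1, 1, 1, 1, 1, 1],
)

```text
t: 46.9
tcp_pos: [507.7, 92.5, 415.8]
tcp_rot: [0.709, -0.705, 0.005, -0.006]
force: [0.4, 0.3, -1.6]
finger_gap: 14.9
```

```bash
python3 st.py 467.3 -302 400 -90
```

```text
t 46.9 tcp [507.74  92.48 415.8 ] psi -89.73 z [ 0.0149  0.0018 -0.9999] F [ 0.37  0.27 -1.6 ] T [0.005 0.001 0.064] gap 14.9 J [-0.018 -0.156  1.757  0.002  1.526  1.548]
tool dp/120: [3.2859 0.3545 0.1208] rotvec/5: [-0.171  0.02   0.055]
```

Request:
move_arm(
  dp=[
    [0.35, 0.04, 0],
    [0.36, 0.045, 0],
    [0.36, 0.045, 0],
    [0.36, 0.045, 0],
    [0.36, 0.045, 0],
    [0.36, 0.045, 0],
    [0.36, 0.045, 0],
    [0.3, 0.04, 0],
    [0.18, 0.03, 0],
    [0.06, 0.01, 0],
  ],
  angular=[
    [-0.05, 0, 0.02],
    [-0.05, 0, 0.02],
    [-0.05, 0, 0],
    [0, 0, 0],
    [0, 0, 0],
    [0, 0, 0],
    [0, 0, 0],
    [0, 0, 0],
    [0, 0, 0],
    [0, 0, 0],
  ],
  fingers=[1, 1, 1, 1, 1, 1, 1, 1, 1, 1],
)

```text
t: 48.15
tcp_pos: [457.9, -287.2, 432.8]
tcp_rot: [-0.705, 0.709, -0.01, 0.005]
force: [0.2, 0.8, -1.9]
finger_gap: 15.0
```

```bash
python3 st.py 467.3 -302 375 -90
```

```text
t 48.15 tcp [ 457.88 -287.16  432.78] psi -90.31 z [ 0.0201 -0.0069 -0.9998] F [ 0.15  0.8  -1.94] T [ 0.014 -0.032 -0.012] gap 15.0 J [-0.752 -0.104  1.681  0.009  1.546  0.824]
tool dp/120: [ 0.1199 -0.0695  0.4838] rotvec/5: [-0.23  -0.079 -0.062]
```

Request:
move_arm(
  dp=[
    [0.05, -0.03, 0],
    [0.05, -0.03, 0],
    [0.02, -0.01, 0.03],
    [0, 0, 0.08],
    [0, 0, 0.1],
    [0, 0, 0.1],
    [0, 0, 0.06],
    [0, 0, 0.02],
    [0, 0, 0],
    [0, 0, 0],
  ],
  angular=[
    [-0.1, -0.04, -0.03],
    [-0.09, -0.03, -0.02],
    [-0.04, 0, 0],
    [0, 0, 0],
    [0, 0, 0],
    [0, 0, 0],
    [0, 0, 0],
    [0, 0, 0],
    [0, 0, 0],
    [0, 0, 0],
  ],
  fingers=[1, 1, 1, 1, 1, 1, 1, 1, 1, 1],
)

```text
t: 49.4
tcp_pos: [467.4, -299.5, 383.2]
tcp_rot: [0.708, -0.706, -0.001, 0.0]
force: [-0.0, -0.2, -1.3]
finger_gap: 15.2
```

```bash
python3 st.py 466.7 -302.5 300 -90;  python3 - <<'E'
from rig import r
import cv2
cv2.imwrite("pics/scene10.png",r.grab_frame("scene")[:,:,::-1])
s=cv2.imread("pics/scene10.png")
cv2.imwrite("pics/e6.png",cv2.resize(s[60:240,30:190],(534,600),interpolation=cv2.INTER_CUBIC))
E
```

```text
t 49.4 tcp [ 467.41 -299.46  383.24] psi -89.86 z [-0.0012  0.0011 -1.    ] F [-0.01 -0.17 -1.3 ] T [ 0.025  0.012 -0.041] gap 15.2 J [-0.753 -0.049  1.715 -0.     1.477  0.816]
tool dp/120: [0.0261 0.0051 0.6936] rotvec/5: [0.014 0.013 0.028]
```

View pics/e6.png

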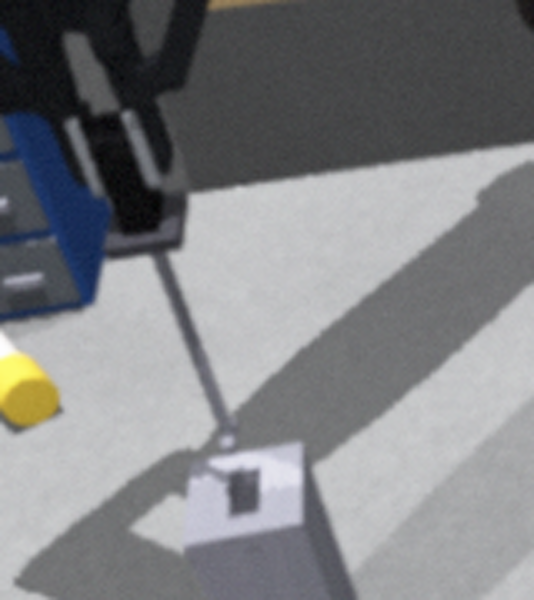

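Request:
move_arm(
  dp=[
    [0.015, 0.004, 0],
    [0.012, 0, 0.02],
    [0, 0, 0.05],
    [0, 0, 0.05],
    [0, 0, 0.06],
    [0, 0, 0.06],
    [0, 0, 0.06],
    [0, 0, 0.06],
    [0, 0, 0.03],
    [0, 0, 0],
  ],
  angular=[
    [0.01, 0.01, 0.03],
    [0, 0, 0],
    [0, 0, 0],
    [0, 0, 0],
    [0, 0, 0],
    [0, 0, 0],
    [0, 0, 0],
    [0, 0, 0],
    [0, 0, 0],
    [0, 0, 0],
  ],
  fingers=[1, 1, 1, 1, 1, 1, 1, 1, 1, 1],
)

```text
t: 50.7
tcp_pos: [466.8, -302.9, 332.9]
tcp_rot: [-0.707, 0.707, 0.0, -0.0]
force: [-0.4, 0.7, -0.5]
finger_gap: 14.8
```

```bash
python3 st.py 466.7 -302.5 233 -90
```

```text
t 50.7 tcp [ 466.83 -302.92  332.92] psi -90.02 z [-5.e-04  4.e-04 -1.e+00] F [-0.41  0.69 -0.46] T [ 0.026 -0.033  0.015] gap 14.8 J [-0.758 -0.026  1.782 -0.     1.386  0.813]
tool dp/120: [-3.100e-03  6.000e-04  8.326e-01] rotvec/5: [ 0.006  0.005 -0.005]
```

Bar is in the slot with no contact. Descend to ~232.

Request:
move_arm(
  dp=[
    [0, 0, 0.05],
    [0, 0, 0.1],
    [0, 0, 0.12],
    [0, 0, 0.12],
    [0, 0, 0.12],
    [0, 0, 0.12],
    [0, 0, 0.1],
    [0, 0, 0.06],
    [0, 0, 0.02],
    [0, 0, 0],
  ],
  angular=[
    [0, 0, 0],
    [0, 0, 0],
    [0, 0, 0],
    [0, 0, 0],
    [0, 0, 0],
    [0, 0, 0],
    [0, 0, 0],
    [0, 0, 0],
    [0, 0, 0],
    [0, 0, 0],
  ],
  fingers=[1, 1, 1, 1, 1, 1, 1, 1, 1, 1],
)

```text
t: 51.95
tcp_pos: [466.6, -302.8, 228.3]
tcp_rot: [-0.707, 0.707, 0.001, -0.0]
force: [0.2, -0.3, -1.3]
finger_gap: 14.9
```

```bash
python3 st.py 466.7 -302.5 224 -90
```

```text
t 51.95 tcp [ 466.62 -302.8   228.27] psi -90.03 z [-0.0012  0.001  -1.    ] F [ 0.23 -0.31 -1.27] T [ 0.069 -0.018  0.072] gap 14.9 J [-0.758  0.051  1.897 -0.     1.195  0.813]
tool dp/120: [-0.0024 -0.0007  0.0356] rotvec/5: [ 0.014  0.012 -0.005]
```

Request:
move_arm(
  dp=[
    [0, 0, 0.005],
    [0, 0, 0.005],
    [0, 0, 0.005],
    [0, 0, 0.005],
    [0, 0, 0.005],
    [0, 0, 0.005],
    [0, 0, 0.004],
    [0, 0, 0.004],
    [0, 0, 0.004],
    [0, 0, 0],
  ],
  angular=[
    [0.01, 0.01, 0],
    [0, 0, 0],
    [0, 0, 0],
    [0, 0, 0],
    [0, 0, 0],
    [0, 0, 0],
    [0, 0, 0],
    [0, 0, 0],
    [0, 0, 0],
    [0, 0, 0],
  ],
  fingers=[1, 1, 1, 1, 1, 1, 1, 1, 1, 1],
)

```text
t: 53.2
tcp_pos: [467.3, -303.4, 224.6]
tcp_rot: [-0.707, 0.707, -0.001, -0.0]
force: [0.1, 1.2, -0.9]
finger_gap: 14.7
```

```bash
python3 st.py 466.7 -302.5 224 -90;python3 - <<'E'
from rig import r
import cv2
cv2.imwrite("pics/scene11.png",r.grab_frame("scene")[:,:,::-1])
s=cv2.imread("pics/scene11.png")
cv2.imwrite("pics/e7.png",cv2.resize(s[130:230,60:160],(600,600),interpolation=cv2.INTER_CUBIC))
E
```

```text
t 53.2 tcp [ 467.26 -303.37  224.64] psi -90.03 z [ 0.002  -0.0021 -1.    ] F [ 0.05  1.17 -0.88] T [ 0.01  -0.027 -0.008] gap 14.7 J [-0.758  0.055  1.9   -0.     1.184  0.813]
tool dp/120: [-0.0072  0.0047  0.0053] rotvec/5: [-0.023 -0.024 -0.005]
```

View pics/e7.png

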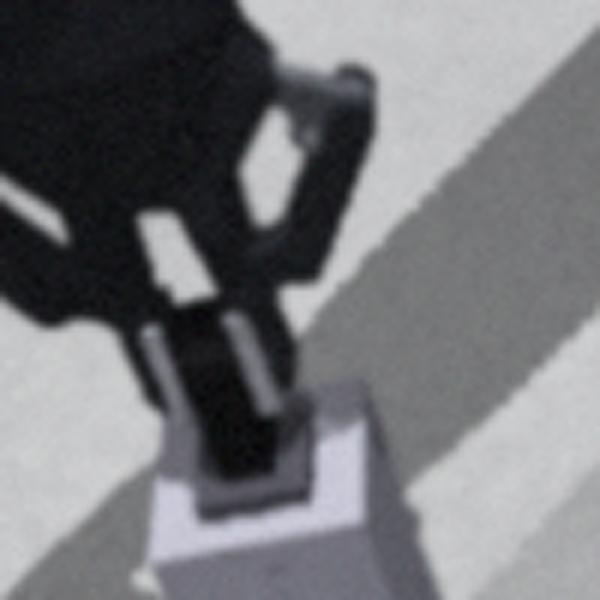

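Request:
move_arm(
  dp=[
    [0, 0, 0.004],
    [0, 0, 0.004],
    [0, 0, 0.004],
    [0, 0, 0.004],
    [0, 0, 0],
    [0, 0, 0],
    [0, 0, 0],
    [0, 0, 0],
    [0, 0, 0],
    [0, 0, 0],
  ],
  angular=[
    [-0.01, -0.01, 0],
    [0, 0, 0],
    [0, 0, 0],
    [0, 0, 0],
    [0, 0, 0],
    [0, 0, 0],
    [0, 0, 0],
    [0, 0, 0],
    [0, 0, 0],
    [0, 0, 0],
  ],
  fingers=[1, 1, 1, 1, 1, 1, 1, 1, 1, 1],
)

```text
t: 54.5
tcp_pos: [467.4, -303.5, 223.6]
tcp_rot: [-0.707, 0.707, -0.001, -0.0]
force: [-0.2, -0.6, -0.3]
finger_gap: 14.8
```

```bash
python3 st.py 466.7 -302.5 224 -90
```

```text
t 54.5 tcp [ 467.4  -303.5   223.62] psi -90.02 z [ 0.0015 -0.0016 -1.    ] F [-0.24 -0.61 -0.34] T [0.101 0.111 0.008] gap 14.8 J [-0.758  0.056  1.9   -0.     1.183  0.813]
tool dp/120: [-0.0083  0.0058 -0.0032] rotvec/5: [-0.017 -0.018 -0.004]
```

Request:
move_arm(
  dp=[
    [0, 0, 0],
    [0, 0, 0],
    [0, 0, 0],
    [0, 0, 0],
    [0, 0, 0],
    [0, 0, 0],
    [0, 0, -0.02],
    [0, 0, -0.05],
    [0, 0, -0.1],
    [0, 0, -0.15],
  ],
  angular=[
    [0, 0, 0],
    [0, 0, 0],
    [0, 0, 0],
    [0, 0, 0],
    [0, 0, 0],
    [0, 0, 0],
    [0, 0, 0],
    [0, 0, 0],
    [0, 0, 0],
    [0, 0, 0],
  ],
  fingers=[0.6, 0.4, 0.2, 0, 0, 0, 0, 0, 0, 0],
)

```text
t: 55.75
tcp_pos: [467.3, -303.4, 263.5]
tcp_rot: [-0.707, 0.707, -0.001, -0.0]
force: [0.1, -0.7, -0.3]
finger_gap: 85.5
```

Request:
move_arm(
  dp=[
    [0, 0, -0.15],
    [0, 0, -0.15],
    [0, 0, -0.1],
    [0, 0, -0.05],
    [0, 0, 0],
    [0, 0, 0],
    [0, 0, 0],
    [0, 0, 0],
    [0, 0, 0],
    [0, 0, 0],
  ],
  angular=[
    [0, 0, 0],
    [0, 0, 0],
    [0, 0, 0],
    [0, 0, 0],
    [0, 0, 0],
    [0, 0, 0],
    [0, 0, 0],
    [0, 0, 0],
    [0, 0, 0],
    [0, 0, 0],
  ],
  fingers=[0, 0, 0, 0, 0, 0, 0, 0, 0, 0],
)

```text
t: 57.0
tcp_pos: [467.4, -303.5, 322.8]
tcp_rot: [-0.707, 0.707, -0.002, 0.0]
force: [0.3, -0.3, -0.0]
finger_gap: 86.0
```

```bash
python3 st.py;python3 - <<'E'
from rig import r
import cv2,numpy as np
for n in("scene","top"):cv2.imwrite(f"pics/{n}12.png",r.grab_frame(n)[:,:,::-1])
s=cv2.imread("pics/scene12.png")
a=cv2.resize(s[130:290,60:180],(400,533),interpolation=cv2.INTER_CUBIC);b=cv2.resize(s[150:270,310:430],(400,400),interpolation=cv2.INTER_CUBIC)
c=np.zeros((533,800,3),np.uint8);c[:,:400]=a;c[:400,400:]=b
cv2.imwrite("pics/e8.png",c)
E
```

```text
t 57.0 tcp [ 467.35 -303.47  322.85] psi -90.03 z [ 0.0027 -0.0026 -1.    ] F [ 0.29 -0.31 -0.05] T [-0.024 -0.028 -0.064] gap 86.0 J [-0.758 -0.021  1.796 -0.     1.363  0.813]
```

View pics/e8.png

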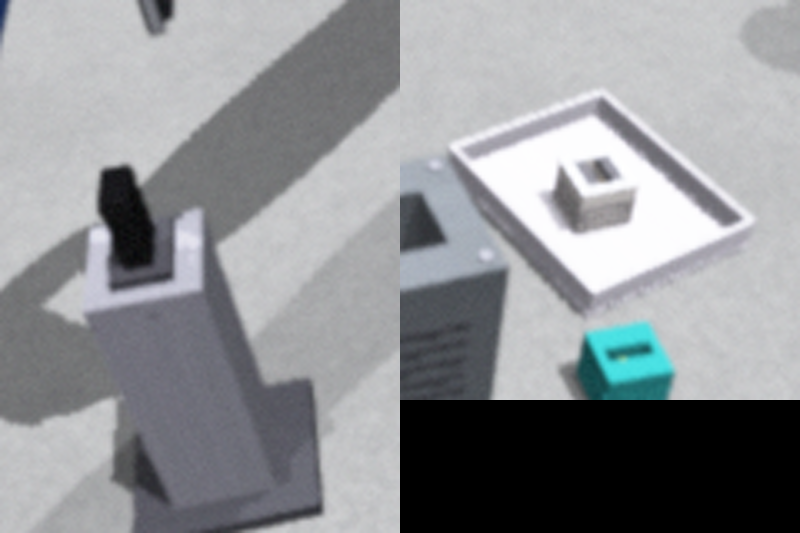

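View pics/top12.png

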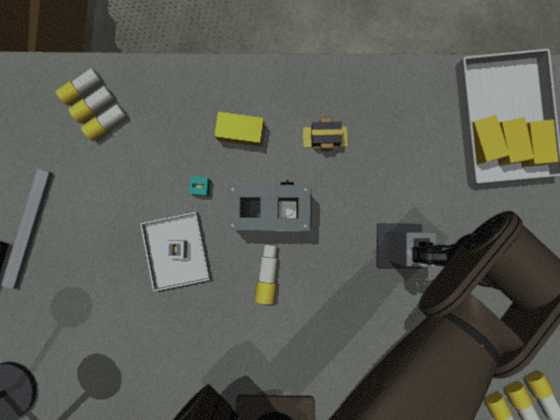

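The pictures show the key upright with its flange on the plate, the cartridge upright in the tray at (176,250) in the top view, the left well empty, and everything else where it was. The gripper is clear, so I'm handing in.

```bash
python3 -c "
from rig import r
print(r.sense()['t'],r.sign_off())"
```

```text
the job is handed in; nothing more can be done
57.1 None
```

The job is done and handed in at 57.1 s of the 72 s allowed; I was given no verdict.

**What I did:**
- I took the key from its holder and felt the crossbar through the slot onto the button. That puts the crossbar about 125 mm below the key's origin.
- I pressed about 3.5 mm (roughly 7 N), turned 90° anticlockwise to the stop, and lifted the cartridge out.
- I set it down upright near the middle of the tray, unlocked it, drew the key out, and stood it back in the holder.

**Last checks:**
- **Key:** it stands upright with its flange flat on the plate. The tool height on release was 223.6 mm, the same as when I gripped it.
- **Cartridge:** it stands upright in the tray, and its well in the box is empty.
- **Everything else:** the plug, connector, carton, transformer and turquoise look-alike look unmoved in the top view. The gripper is open and clear, and the force reads about 0 N.

**What disagreed or went less cleanly:**
- The two cameras differed by about 2–3 mm, which I corrected against the arm's own reading.
- I first took the holder's plate top as 185 mm high. The pictures showed 175 mm, so I gripped the key about 10 mm above the given grip point. The grip held.
- The cartridge rubbed lightly on the well wall while lifting, about 2 N sideways.
- While unlocking, the arm drifted about 3–4 mm in x. I re-centred it before withdrawing, and the cartridge did not visibly move.

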